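Draw the tabbed sweet-moulds from the packed rack and lock them in the carrying case

TASK

Tip each wooden mould that has a grip tab out from under the rack's keeper rail, pull it free of the packed row and slide it fully down, upright, into a slot of its own in the carrying case with its tab towards the knob; leave the plain moulds standing in the rack and the cup and tin where they are. When all are in, lay the aluminium keeper bar across behind the tabs so that it sits down in both post notches. Then turn the case's wing knob backwards (anticlockwise) until the thread clicks at the stop, and only then forwards until it is tight.

Things in the scene. Friction and masses are not known exactly. Their poses are not given: they have to be found in the camera images.
- rack: fixed dark wooden rack, 116 deep x 374 wide x 165 mm high; origin at the centre of the underside below the row's mid-line; x points away from its open front, y along the row. Floor top z = 10 mm. Nine places 37.5 mm apart, mould centres at x = 0: tabbed moulds at y = +-37.5 and +-112.5 mm (place empty if absent), plain ones between and at the ends
- lip (a point): mid-top of the rack's front lip (12 mm thick, 28 mm above the rack floor, inner face 9 mm ahead of the moulds' fronts); axes as the rack's. A mould tipped forwards 0.3 rad about its lower front edge slides out along its own long axis clear of lip and rail, then forwards over the lip
- rail (a point): middle of the lower front edge of the rack's keeper rail, which covers the rear 30 mm of the moulds along the whole row: underside 23 mm above the moulds' tops (less than the lip's 28 mm, so none lifts straight out), 12 mm thick, 45 mm deep; axes as the rack's
- case: fixed light wooden carrying case, 125 deep x 218 wide mm, walls up to z = 80 mm; origin at the centre of its underside, x points away from its front (knob side), y along its four slots. A mould slides in upright, tab towards the front; its top is then at z = 128 mm, its tab's top at 173 mm
- slot (a point): floor centre of the first of the case's four slots; the others follow at 50, 100 and 150 mm along +y (case y = -75, -25, 25, 75 mm). Each is 85 (x) x 32 mm (y) inside and 62 mm deep below a 9 mm bevelled mouth, open at the top; axes as the case's
- notch (a point): midway between the two notches for the keeper bar, at their floor height (132 mm above the bench, 28 mm behind the case's centre). Notches open upwards, 24 mm wide (x), ears 16 mm high, on posts 12 mm thick centred 104 mm to either side (y); axes as the case's
- knob (a joint): black wing knob on a 55 mm pedestal in front of the case, vertical axis. Value in rad grows clockwise from above (forwards, tightening); at 0 the wing lies along the case's y. Turns from -0.6 (stop where the thread clicks) to 0.95 (tight stop), starts at -0.1 to 0.25; friction 0.05 N m, stays where left. Clicked below -0.5, tight above 0.8
- knob_grip (a point): centre of the knob's wing, on its axis, 80 mm above the bench, 118 mm in front of the case's centre. Wing 60 long (y) x 14 thick (x) x 30 mm tall, bare above the pedestal; axes turn with the knob
- bar_c (a point): centre of the loose aluminium keeper bar: 18 wide (x) x 240 long (y) x 24 mm high (z), 0.25 kg, lying on the bench in front of the rack. In the notches its centre is 144 mm above the bench, 4 mm clear over the moulds and behind their tabs; the case's middle leaves room to hold it
- cup_c (a point): blue ceramic cup, 72 mm across, 75 mm high, a bystander; point at its centre
- tin_c (a point): steel tin, 80 mm across, 110 mm high, a bystander; point at its centre
- grip1_c (a point): hardwood sweet-mould WITH grip tab, one of up to four (None if absent): block 80 deep (x) x 28 thick (y) x 120 mm tall, about 0.22 kg, between plain moulds with 0.5 mm gaps; point at the block's centre, axes as the rack's at the start. The tab stands on its top: 20 (x) x 16 (y) x 45 mm tall, its centre 26 mm in front (-x) of the block's; pinch it across its 16 mm
- grip2_c (a point): hardwood sweet-mould WITH grip tab, one of up to four (None if absent): block 80 deep (x) x 28 thick (y) x 120 mm tall, about 0.22 kg, between plain moulds with 0.5 mm gaps; point at the block's centre, axes as the rack's at the start. The tab stands on its top: 20 (x) x 16 (y) x 45 mm tall, its centre 26 mm in front (-x) of the block's; pinch it across its 16 mm
- grip3_c (a point): hardwood sweet-mould WITH grip tab, one of up to four (None if absent): block 80 deep (x) x 28 thick (y) x 120 mm tall, about 0.22 kg, between plain moulds with 0.5 mm gaps; point at the block's centre, axes as the rack's at the start. The tab stands on its top: 20 (x) x 16 (y) x 45 mm tall, its centre 26 mm in front (-x) of the block's; pinch it across its 16 mm
- grip4_c (a point): hardwood sweet-mould WITH grip tab, one of up to four (None if absent): block 80 deep (x) x 28 thick (y) x 120 mm tall, about 0.22 kg, between plain moulds with 0.5 mm gaps; point at the block's centre, axes as the rack's at the start. The tab stands on its top: 20 (x) x 16 (y) x 45 mm tall, its centre 26 mm in front (-x) of the block's; pinch it across its 16 mm
- plain1_c (a point): hardwood sweet-mould WITHOUT tab: flat-topped block 80 deep (x) x 46 thick (y) x 120 mm tall, one of five in the rack; point at its centre, axes as the rack's. Stays in the row
- plain2_c (a point): hardwood sweet-mould WITHOUT tab: flat-topped block 80 deep (x) x 46 thick (y) x 120 mm tall, one of five in the rack; point at its centre, axes as the rack's. Stays in the row
- plain3_c (a point): hardwood sweet-mould WITHOUT tab: flat-topped block 80 deep (x) x 46 thick (y) x 120 mm tall, one of five in the rack; point at its centre, axes as the rack's. Stays in the row
- plain4_c (a point): hardwood sweet-mould WITHOUT tab: flat-topped block 80 deep (x) x 46 thick (y) x 120 mm tall, one of five in the rack; point at its centre, axes as the rack's. Stays in the row
- plain5_c (a point): hardwood sweet-mould WITHOUT tab: flat-topped block 80 deep (x) x 46 thick (y) x 120 mm tall, one of five in the rack; point at its centre, axes as the rack's. Stays in the row
Not all that is in view belongs to the job. Leave any green look-alike of the part that bears plain1_c alone.

How it is judged:
On the way, in this order (a step that is already met when the one before it is completed fails the run):
1. every tabbed mould present stands fully home in a slot of the case (x of grip1_c in the frame of case between -0.008 and 0.008 m and z of grip1_c in the frame of case between 0.06 and 0.073 m and angle between each of grip1_c, grip2_c, grip3_c, grip4_c's own z axis and vertical below 0.1 rad and (y of grip1_c in the frame of case between -0.083 and -0.067 m or y of grip1_c in the frame of case between -0.033 and -0.017 m or y of grip1_c in the frame of case between 0.017 and 0.033 m or y of grip1_c in the frame of case between 0.067 and 0.083 m) and x of grip2_c in the frame of case between -0.008 and 0.008 m and z of grip2_c in the frame of case between 0.06 and 0.073 m and (y of grip2_c in the frame of case between -0.083 and -0.067 m or y of grip2_c in the frame of case between -0.033 and -0.017 m or y of grip2_c in the frame of case between 0.017 and 0.033 m or y of grip2_c in the frame of case between 0.067 and 0.083 m) and x of grip3_c in the frame of case between -0.008 and 0.008 m and z of grip3_c in the frame of case between 0.06 and 0.073 m and (y of grip3_c in the frame of case between -0.083 and -0.067 m or y of grip3_c in the frame of case between -0.033 and -0.017 m or y of grip3_c in the frame of case between 0.017 and 0.033 m or y of grip3_c in the frame of case between 0.067 and 0.083 m) and x of grip4_c in the frame of case between -0.008 and 0.008 m and z of grip4_c in the frame of case between 0.06 and 0.073 m and (y of grip4_c in the frame of case between -0.083 and -0.067 m or y of grip4_c in the frame of case between -0.033 and -0.017 m or y of grip4_c in the frame of case between 0.017 and 0.033 m or y of grip4_c in the frame of case between 0.067 and 0.083 m)), for 0.3 s.
2. the keeper bar lies in both notches (x of bar_c in the frame of case between 0.018 and 0.038 m and y of bar_c in the frame of case between -0.025 and 0.025 m and z of bar_c in the frame of case between 0.138 and 0.15 m and angle between the y axis of bar_c and the y axis of case, either way round below 0.08 rad), for 0.3 s.
3. the knob is turned backwards to the click (value of joint knob below -0.5 rad), for 0.1 s.
4. the knob is turned forwards until tight (value of joint knob above 0.8 rad), for 0.2 s.
At the end, for the whole second after the job is handed in: each tabbed mould is in a case slot (8 mm of its centre, 5 mm of the floor, tilt < 0.1 rad), the bar in both notches (10 mm across, 25 along, 6 in height, 0.08 rad), knob over 0.8, plain moulds standing within 30 mm of their places, tilt < 0.25 rad (all of step 1 and all of step 2 and value of joint knob above 0.8 rad and distance of each of plain1_c, plain2_c, plain3_c, plain4_c, plain5_c from where it was at the start of the episode below 0.03 m and angle between each of plain1_c, plain2_c, plain3_c, plain4_c, plain5_c's own z axis and vertical below 0.25 rad); the robot touches nothing.
It fails at once if a plain mould is dragged more than 40 mm out of its place (distance of any of plain1_c, plain2_c, plain3_c, plain4_c, plain5_c from where it was at the start of the episode above 0.04 m).
It fails at once if the cup or the tin is shoved more than 30 mm (distance of any of cup_c, tin_c from where it was at the start of the episode above 0.03 m).
Of grip1, grip2, grip3, grip4 only 3 to 4 are there at a start; the rules pass over those that are not, and their reading is None.
At some moment in a run one of bar may be knocked a few centimetres aside while the robot is not near it.
It also fails if it takes over 210 s, if anything falls off the work surface, if the arm or the gripper's body presses on something with over 40 N, if the wrist force passes 120 N, or if a joint passes its speed limit or range.

ROBOT

A 7-joint arm with a two-finger parallel gripper is mounted at the origin on the work surface. World frame = base frame: x ahead of the robot, y to its left, z up, the work surface at z = 0. Lengths are in m, angles in rad, forces in N, time in s.
With the tool pointing down it reaches from about 0.425 to 0.95 m from the base axis. Payload 16.7 kg.
Tool frame: the origin (TCP) lies midway between the tips of the shut fingers; the grasp point (between the pads) lies 19 mm behind it; z points along the fingers, x is the direction in which the jaws open and shut, and the axes are right-handed (so a half turn about z gives the same grasp; the last joint's range is limited). The gripper opens to 94 mm and grips with 3 to 60 N. Pads are 16 mm wide; open, the fingers measure 119 mm over their backs; the gripper's body (75 mm by 177 mm) begins 78 mm behind the grasp point.
Start: joints at [-1.343, 0.426, 0.074, 1.606, -0.034, 1.111, -0.067], TCP at [0.248, 0.628, 0.205] pointing down, gripper open.
Joint ranges: [-2.85, 2.85], [-0.5, 2.14], [-1.23, 1.37], [0.21, 2.46], [-1.02, 4.16], [0.16, 2.05], [-2.73, 2.73]. Speed limits (rad/s): [1.89, 1.89, 2.39, 2.39, 3.01, 3.01, 3.01].

INTERFACE

Orientations are given as a rotation vector (axis times angle).
In Python, from plant import r gives the robot as it stands.
- The arm moves only by the tool arm_command, never from a script. Its argument "targets" is a list of rows, each a list of 5 numbers: the gripper command: -1 is shut, 1 is fully open, values between are in proportion, then the shift along the world's x, y, z in m, then the turn about the world's z in degrees. In form: [[gripper, dx, dy, dz, yaw], ...]. A call has exactly 5 rows; each row is the pose to reach, as a shift and turn from the pose commanded when the call began; what a row does not reach only later rows make up. A row lasts 1/12 s, in which the tool goes at most 41.7 mm and 7.16 degrees, less where a joint would pass 70% of its speed; a pose out of reach is approached as far as the arm can. A call with a gripper value outside its range is refused whole. The fingers move at their own pace and stop on an object; the grip force is fixed at half the most. Time passes only in rows, so rows that repeat a pose let the fingers close, or fill a call up. It gives the time, the measured TCP pose, the force and the opening at its end, in the units of the state.
- r.observe(): the state, without advancing time (a new reading comes with each control period).
- r.read_camera(name): name is "scene" or "side" or "wrist"; returns the picture (420x560x3 uint8, red, green, blue); there is no depth.
- r.camera_model(name): a dict with "fx", "fy", "cx", "cy" (pixels), "dist" ([k1, k2, p1, p2, k3] as OpenCV has them; the pictures are not rectified), "camera_from_world" (4x4, takes a point from world to camera coordinates). Camera axes: x right, y down, z forward; pixel columns grow to the right and rows downward; lengths in m; the calibration is good to about 2 mm. A picture is of the moment at which its call begins: read the wrist's pose just before it. camera_model takes no time and is no camera call; for the wrist camera it gives the pose at the moment of the call.
- r.job_done(): hands the job in, once; it reports no verdict.
The state is a dict: "clock": time; "joints": joint angles; "dq": joint speeds; "effort": joint torques, N m; "eef_pos": TCP position; "tool_rot": TCP orientation; "wrist_force": force on the tool from outside, world axes, zero at the start; "torque": the same for the moment, N m; "width": opening from 0.0 (shut) to 1.0 (fully open).
Only numpy, scipy, OpenCV 4.12 (cv2) and the standard library are available. Lean on these libraries where they do the work, as an engineer would, in place of code of your own. Each camera call takes 0.05 s, during which the arm holds its last target. There are 200 camera calls.

## Working session

There is one attempt and no reset: what is moved stays moved. The work goes in short steps, Python scripts to look and compute and a tool call to move; the robot and the scene stay as the last step left them, time stands still between calls to the robot, and variables do not carry over. Pictures are saved under pics/ and viewed, about 12 in all and at most 16, crops included, and the job is handed in when it is done.

Besides the shell and the picture viewer there is one more tool, called after "Emit:" as name(argument=value, ...) on one line, values as JSON. arm_command: Moves the arm, as the interface text tells. Its arguments: {"type":"object","properties":{"targets":{"type":"array","items":{"type":"array","items":{"type":"number"}}}},"required":["targets"]}

```bash
ls; mkdir -p pics; cat > h.py <<'E'
from plant import r
import numpy as np, cv2
def snap(n,f):
    m=r.camera_model(n); im=r.read_camera(n); cv2.imwrite('pics/'+f,im[...,::-1]); np.save('pics/'+f+'.npy',im); return im,m
def K(m): return np.array([[m['fx'],0,m['cx']],[0,m['fy'],m['cy']],[0,0,1]],float)
def proj(m,P):
    T=np.array(m['camera_from_world']); rv=cv2.Rodrigues(T[:3,:3])[0]
    return cv2.projectPoints(np.array(P,float).reshape(-1,3),rv,T[:3,3],K(m),np.array(m['dist'],float))[0].reshape(-1,2)
def ray(m,uv):
    T=np.array(m['camera_from_world']); d=cv2.undistortPoints(np.array(uv,float).reshape(-1,1,2),K(m),np.array(m['dist'],float)).reshape(-1,2)
    d=np.c_[d,np.ones(len(d))]@T[:3,:3]; return -T[:3,:3].T@T[:3,3],d
def onz(m,uv,z):
    c,d=ray(m,uv); return c+d*((z-c[2])/d[:,2:3])
def tri(ms,uvs):
    A=0;b=0;L=[]
    for m,uv in zip(ms,uvs):
        c,d=ray(m,uv); d=d[0]/np.linalg.norm(d[0]); P=np.eye(3)-np.outer(d,d); A=A+P;b=b+P@c; L.append((P,c))
    x=np.linalg.solve(A,b); return x,[np.linalg.norm(P@(x-c)) for P,c in L]
E
python3 - <<'E'
from h import *
np.set_printoptions(precision=3,suppress=True)
ims=[]
for n in ['scene','side','wrist']:
    im,m=snap(n,n+'0.png'); print(n,m['fx'],m['fy'],m['cx'],m['cy'],m['dist']); print(np.array(m['camera_from_world']))
s=r.observe();print(s)
E
```

```text
pics
scene 393.20888908298747 393.20888908298747 274.722263791061 212.3224460041047 [-0.011  0.     0.     0.     0.   ]
[[ 0.048  0.999  0.007  0.03 ]
 [ 0.581 -0.022 -0.814 -0.245]
 [-0.813  0.043 -0.581  1.557]
 [ 0.     0.     0.     1.   ]]
side 453.7292937991038 453.7292937991038 284.97986844715086 212.48850748051547 [-0.089  0.     0.     0.     0.   ]
[[ 0.82  -0.572 -0.012 -0.503]
 [-0.423 -0.592 -0.686  0.293]
 [ 0.385  0.568 -0.728  1.007]
 [ 0.     0.     0.     1.   ]]
wrist 301.0485721728327 301.0485721728327 281.131643208192 207.6294828956427 [-0.041  0.     0.     0.     0.   ]
[[ 0.368  0.93  -0.001 -0.675]
 [ 0.903 -0.357  0.238 -0.024]
 [ 0.221 -0.088 -0.971  0.389]
 [ 0.     0.     0.     1.   ]]
{'clock': 0.15, 'joints': array([-1.344,  0.427,  0.074,  1.606, -0.034,  1.111, -0.067]), 'dq': array([-0.001,  0.   , -0.001, -0.003, -0.001,  0.002,  0.   ]), 'effort': array([  0.004, -93.629,   3.67 , -45.442,  -0.049,   0.018,   0.   ]), 'eef_pos': array([0.248, 0.627, 0.205]), 'tool_rot': array([ 2.598,  1.766, -0.001]), 'wrist_force': array([-0.005,  0.622, -0.13 ]), 'torque': array([-0.012, -0.021,  0.03 ]), 'width': 1.0014247336462845}
```

View pics/scene0.png

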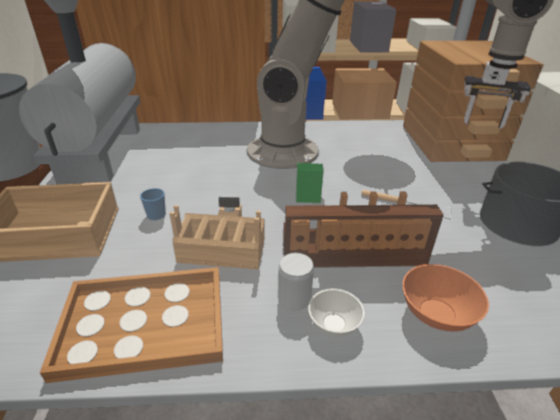

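View pics/side0.png

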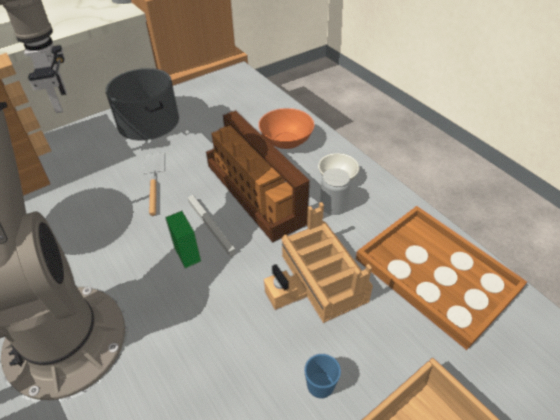

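```bash
python3 - <<'E'
from h import *
a=cv2.imread('pics/side0.png')[95:325,130:390]; 
cv2.imwrite('pics/c1.png',cv2.resize(a,None,fx=3,fy=2.6,interpolation=cv2.INTER_CUBIC)[:600,:800])
b=cv2.imread('pics/scene0.png')[150:280,130:450]
cv2.imwrite('pics/c2.png',cv2.resize(b,None,fx=2.5,fy=2.5,interpolation=cv2.INTER_CUBIC))
np.set_printoptions(precision=3,suppress=True)
ms=r.camera_model('side'); mc=r.camera_model('scene')
print('scene rack z.165',onz(mc,[(286,207),(438,207)],.165))
print('case',onz(mc,[(176,240),(262,243)],.08)); print('knob',onz(ms,[(281,277)],.095),onz(mc,[(229,202)],.095))
print('bar',onz(ms,[(192,199),(231,247)],.024))
print('green',onz(ms,[(169,215),(184,213)],.12), 'cup',onz(ms,[(321,362)],.075),'tin',onz(mc,[(296,263)],.11))
print(r.camera_model('wrist')['camera_from_world'])
E
```

```text
scene rack z.165 [[ 0.63  -0.034  0.165]
 [ 0.644  0.335  0.165]]
case [[ 0.641 -0.307  0.08 ]
 [ 0.661 -0.093  0.08 ]]
knob [[ 0.469 -0.194  0.095]] [[ 0.499 -0.181  0.095]]
bar [[ 0.442  0.215  0.024]
 [ 0.445 -0.001  0.024]]
green [[0.339 0.102 0.12 ]
 [0.373 0.087 0.12 ]] cup [[ 0.425 -0.397  0.075]] tin [[ 0.768 -0.02   0.11 ]]
[[ 0.368  0.93  -0.    -0.675]
 [ 0.903 -0.357  0.238 -0.024]
 [ 0.221 -0.088 -0.971  0.389]
 [ 0.     0.     0.     1.   ]]
```

View pics/c1.png

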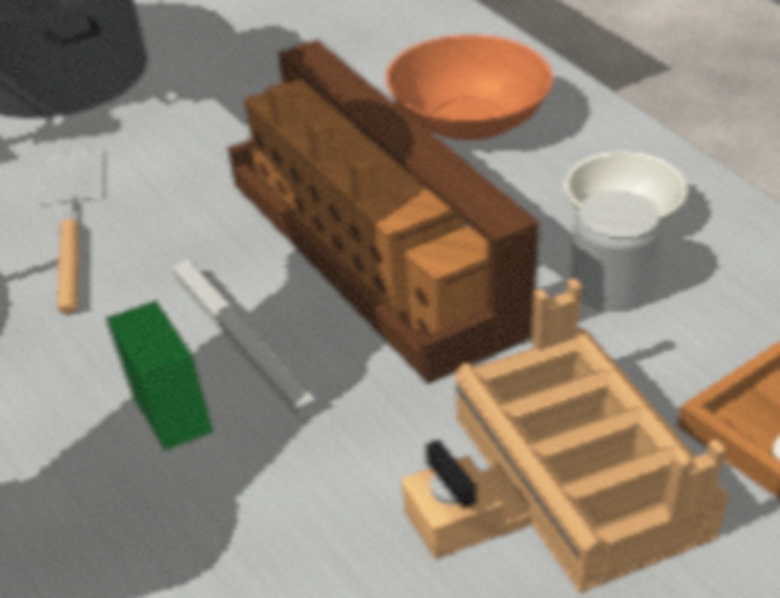

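Emit:
arm_command(targets=[[1, 0, 0, 0.04, 4], [1, 0.02, -0.01, 0.08, 8], [1, 0.05, -0.03, 0.11, 12], [1, 0.08, -0.05, 0.13, 16], [1, 0.1, -0.08, 0.15, 20]])

```text
clock: 0.57
eef_pos: [0.3458, 0.5527, 0.3527]
tool_rot: [2.248, 2.195, 0.001]
wrist_force: [1.0, 0.8, -0.6]
width: 1.0
```

Emit:
arm_command(targets=[[1, 0.02, -0.03, 0.01, 0], [1, 0.04, -0.06, 0.02, 0], [1, 0.06, -0.095, 0.03, 0], [1, 0.08, -0.13, 0.04, 0], [1, 0.1, -0.16, 0.05, 0]])

```text
clock: 0.98
eef_pos: [0.4451, 0.3903, 0.4022]
tool_rot: [2.253, 2.189, -0.0]
wrist_force: [0.2, 0.1, 0.6]
width: 1.003
```

Emit:
arm_command(targets=[[1, 0.02, -0.035, 0, 0], [1, 0.04, -0.07, 0, 0], [1, 0.06, -0.105, 0, 0], [1, 0.08, -0.14, 0, 0], [1, 0.1, -0.17, 0, 0]])

```text
clock: 1.4
eef_pos: [0.545, 0.2201, 0.4019]
tool_rot: [2.253, 2.189, 0.0]
wrist_force: [-0.1, 0.7, 0.9]
width: 1.001
```

```bash
python3 -c "
from h import *
im,m=snap('wrist','w1.png'); np.save('pics/w1m.npy',m,allow_pickle=True)"
```

Emit:
arm_command(targets=[[1, 0, -0.03, 0, 0], [1, 0, -0.07, 0, 0], [1, 0, -0.11, 0, 0], [1, 0, -0.15, 0, 0], [1, 0, -0.15, 0, 0]])

```text
clock: 1.87
eef_pos: [0.5443, 0.0645, 0.4024]
tool_rot: [2.261, 2.179, 0.0]
wrist_force: [0.3, -0.4, 0.7]
width: 0.999
```

```bash
python3 -c "
from h import *
im,m=snap('wrist','w2.png'); np.save('pics/w2m.npy',m,allow_pickle=True)"
```

Emit:
arm_command(targets=[[1, 0, -0.04, 0, 0], [1, 0, -0.08, 0, 0], [1, 0, -0.12, 0, 0], [1, 0, -0.16, 0, 0], [1, 0, -0.16, 0, 0]])

```text
clock: 2.33
eef_pos: [0.5434, -0.0945, 0.402]
tool_rot: [2.259, 2.18, -0.001]
wrist_force: [-0.5, -1.1, 0.3]
width: 1.0
```

```bash
python3 -c "
from h import *
im,m=snap('wrist','w3.png'); np.save('pics/w3m.npy',m,allow_pickle=True)"
```

Emit:
arm_command(targets=[[1, 0, -0.04, 0, 0], [1, 0, -0.08, 0, 0], [1, 0, -0.12, 0, 0], [1, 0, -0.16, 0, 0], [1, 0, -0.16, 0, 0]])

```text
clock: 2.8
eef_pos: [0.543, -0.2531, 0.4014]
tool_rot: [2.258, 2.183, -0.004]
wrist_force: [-0.7, -0.8, 0.2]
width: 1.001
```

```bash
python3 -c "
from h import *
im,m=snap('wrist','w4.png'); np.save('pics/w4m.npy',m,allow_pickle=True)"
```

```text
(no output)
```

View pics/w1.png

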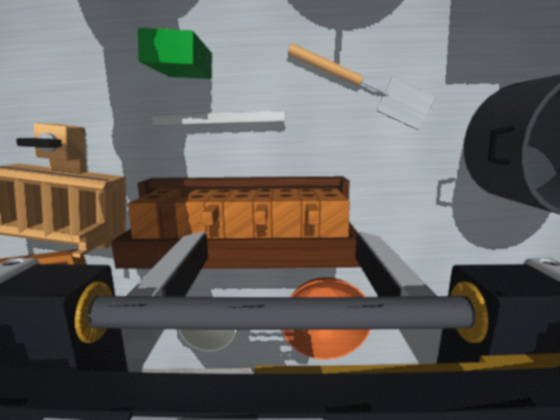

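View pics/w3.png

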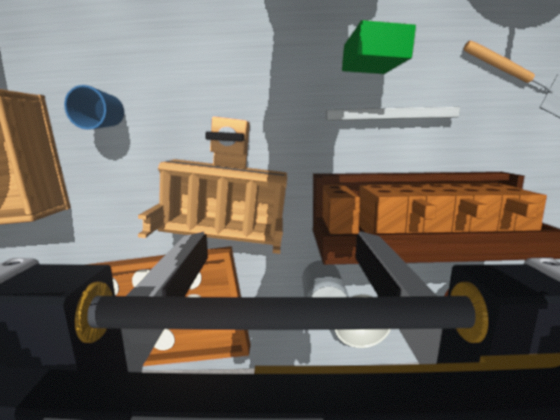

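```bash
python3 - <<'E'
from h import *
def crop(f,x0,x1,y0,y1):
    a=cv2.resize(cv2.imread('pics/'+f)[y0:y1,x0:x1],None,fx=3.2,fy=3.2,interpolation=cv2.INTER_CUBIC)
    for x in range((x0+9)//10*10,x1,10): 
        X=int((x-x0)*3.2); cv2.line(a,(X,0),(X,4 if x%50 else 14),(0,255,255),1)
    for y in range((y0+9)//10*10,y1,10):
        Y=int((y-y0)*3.2); cv2.line(a,(0,Y),(4 if y%50 else 14,Y),(0,255,255),1)
    return a
a=np.vstack([crop('w1.png',110,360,170,262),crop('w2.png',195,445,165,257)]); cv2.imwrite('pics/c3.png',a)
b=np.vstack([crop('w3.png',135,385,112,250)])
cv2.imwrite('pics/c4.png',b)
print(a.shape,b.shape)
E
```

```text
(588, 800, 3) (442, 800, 3)
```

View pics/c3.png

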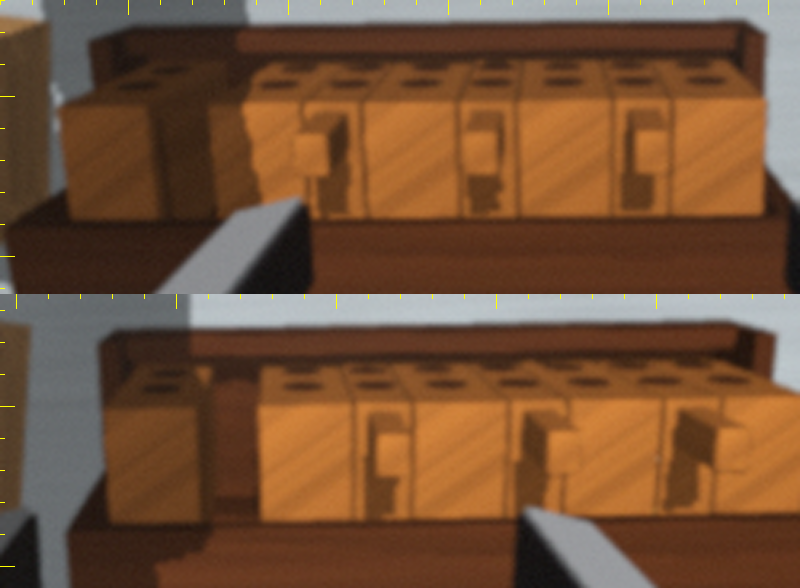

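View pics/c4.png

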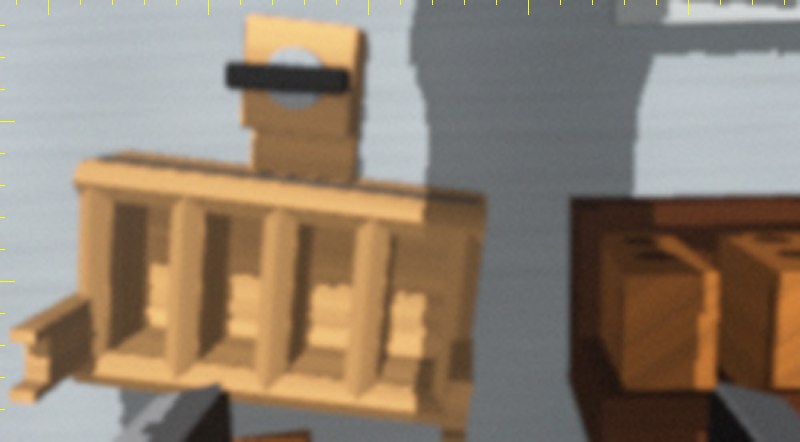

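```bash
python3 - <<'E'
from h import *
np.set_printoptions(precision=4,suppress=True)
L=lambda n:np.load(f'pics/{n}m.npy',allow_pickle=True).item()
m1,m2,m3,m4=[L('w%d'%i) for i in (1,2,3,4)]
c1=lambda x,y:[(110+x/3.2,170+y/3.2)]
c2=lambda x,y:[(195+x/3.2,165+(y-294)/3.2)]
for a,b in [((312,154),(392,453)),((481,152),(562,449)),((651,151),(733,448)),((62,105),(105,403)),((258,0),(0,0))][:4]:
    print(tri([m1,m2],[c1(*a),c2(*b)]))
# case
c3=lambda x,y:(135+x/3.2,112+y/3.2)
print(onz(m3,[c3(*p) for p in [(187,205),(280,213),(373,222),(180,368),(270,378),(362,385)]],.08))
print('knob',onz(m3,[c3(227,74),c3(348,80)],.095))
a=cv2.imread('pics/w4.png')
P=proj(m4,onz(m3,[c3(0,0),c3(500,440)],.08)).round();print(P)
x0,y0=int(P[0,0])-15,int(P[0,1])-15
x0=max(x0,0)
a=cv2.resize(a[y0:y0+160,x0:x0+220],None,fx=3.2,fy=3.2,interpolation=cv2.INTER_CUBIC)
for x in range((x0+9)//10*10,x0+220,10): X=int((x-x0)*3.2); cv2.line(a,(X,0),(X,4 if x%50 else 14),(0,0,255),1)
cv2.imwrite('pics/c5.png',a);print(x0,y0)
E
```

```text
(array([0.5888, 0.115 , 0.1692]), [np.float64(0.00024545383513563005), np.float64(0.0002454538351356347)])
(array([0.5896, 0.1902, 0.1702]), [np.float64(0.0003695518641524407), np.float64(0.00036955186415249563)])
(array([0.5905, 0.2649, 0.1745]), [np.float64(4.3423927103190666e-05), np.float64(4.3423927103234854e-05)])
(array([ 0.5723, -0.0193,  0.122 ]), [np.float64(0.0011647987897361895), np.float64(0.001164798789736315)])
[[ 0.5375 -0.241   0.08  ]
 [ 0.5435 -0.1924  0.08  ]
 [ 0.55   -0.144   0.08  ]
 [ 0.6263 -0.2542  0.08  ]
 [ 0.6337 -0.2053  0.08  ]
 [ 0.6395 -0.1553  0.08  ]]
knob [[ 0.4717 -0.2101  0.095 ]
 [ 0.4769 -0.1506  0.095 ]]
[[233. 108.]
 [381. 247.]]
218 93
```

View pics/c5.png

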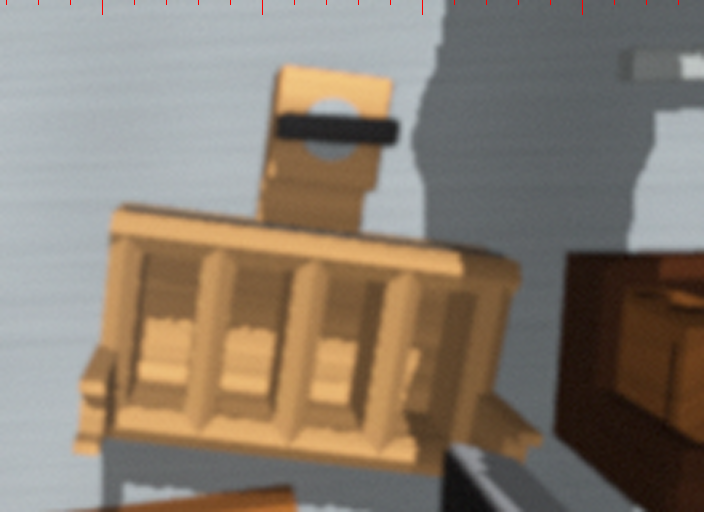

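```bash
python3 - <<'E'
from h import *
np.set_printoptions(precision=4,suppress=True)
L=lambda n:np.load(f'pics/{n}m.npy',allow_pickle=True).item()
m3,m4=L('w3'),L('w4')
c3=lambda x,y:[(135+x/3.2,112+y/3.2)]
c4=lambda x,y:[(218+x/3.2,93+y/3.2)]
for n,a,b in [('pf',(187,205),(215,250)),('pf',(280,213),(312,262)),('pf',(373,222),(403,275)),('pr',(180,368),(202,428)),('pr',(270,378),(290,440)),('pr',(362,385),(380,448)),
 ('knob',(227,74),(277,126)),('knob',(348,80),(398,131)),('fl',(77,165),(115,210)),('fr',(485,195),(520,260)),('earL',(12,330),(83,383)),('earL2',(14,395),(78,447))]:
    print(n,*tri([m3,m4],[c3(*a),c4(*b)]), onz(m4,c4(*b),.08 if n[0] in 'pf' else .095)[0,:2])
E
```

```text
pf [ 0.5377 -0.2458  0.0638] [np.float64(0.0017721906814920604), np.float64(0.0017721906814918364)] [ 0.534 -0.246]
pf [ 0.5441 -0.1945  0.0696] [np.float64(0.0007989026777016311), np.float64(0.000798902677701842)] [ 0.5419 -0.1957]
pf [ 0.5522 -0.1454  0.0667] [np.float64(0.0001265055903440557), np.float64(0.0001265055903438718)] [ 0.5503 -0.1481]
pr [ 0.6298 -0.256   0.0752] [np.float64(0.0019079112364792854), np.float64(0.0019079112364794064)] [ 0.6303 -0.256 ]
pr [ 0.6391 -0.2076  0.0713] [np.float64(0.002429636743992739), np.float64(0.0024296367439928866)] [ 0.6387 -0.2083]
pr [ 0.6463 -0.1571  0.0678] [np.float64(0.0026983791025313336), np.float64(0.002698379102531152)] [ 0.645  -0.1592]
knob [ 0.472  -0.213   0.0833] [np.float64(0.0003941426763567096), np.float64(0.0003941426763567086)] [ 0.4724 -0.2138]
knob [ 0.4768 -0.1521  0.0829] [np.float64(0.00011317125638750296), np.float64(0.00011317125638761106)] [ 0.4767 -0.1545]
fl [ 0.513  -0.2968  0.0794] [np.float64(0.0013589967097981464), np.float64(0.0013589967097983181)] [ 0.5116 -0.2967]
fr [ 0.5419 -0.0849  0.0741] [np.float64(0.0031879896132519943), np.float64(0.003187989613251906)] [ 0.5443 -0.0869]
earL [ 0.5848 -0.3094  0.1486] [np.float64(0.0004894458440447141), np.float64(0.0004894458440445849)] [ 0.5991 -0.3169]
earL2 [ 0.6168 -0.314   0.1472] [np.float64(6.150032256501827e-06), np.float64(6.150032256551683e-06)] [ 0.634  -0.3218]
```

Emit:
arm_command(targets=[[-0.1, 0.01, 0.04, 0, 0.4], [-0.1, 0.02, 0.08, 0, 0.8], [-0.1, 0.03, 0.12, 0, 1.2], [-0.1, 0.04, 0.16, 0, 1.2], [-0.1, 0.046, 0.2, 0, 1.2]])

```text
clock: 3.27
eef_pos: [0.5907, -0.0423, 0.4014]
tool_rot: [-2.225, -2.217, -0.0]
wrist_force: [0.9, -0.2, -0.3]
width: 0.683
```

Emit:
arm_command(targets=[[-0.1, 0, 0.04, 0, 0], [-0.1, 0, 0.08, 0, 0], [-0.1, 0, 0.12, 0, 0], [-0.1, 0, 0.16, -0.03, 0], [-0.1, 0, 0.168, -0.07, 0]])

```text
clock: 3.68
eef_pos: [0.5905, 0.128, 0.3388]
tool_rot: [2.219, 2.223, 0.009]
wrist_force: [0.9, 0.5, -0.9]
width: 0.453
```

Emit:
arm_command(targets=[[-0.1, 0, 0, -0.04, 0], [-0.1, 0, 0, -0.08, 0], [-0.1, 0, 0, -0.1, 0], [-0.1, 0, 0, -0.1, 0], [-0.1, 0, 0, -0.1, 0]])

```text
clock: 4.1
eef_pos: [0.5896, 0.1209, 0.2369]
tool_rot: [-2.226, -2.215, 0.002]
wrist_force: [-0.3, -0.8, 1.5]
width: 0.449
```

```bash
python3 - <<'E'
from h import *
im,m=snap('wrist','w5.png'); np.save('pics/w5m.npy',m,allow_pickle=True)
print(proj(m,[(.5888,.115,.175),(.5896,.1902,.175),(.5905,.2649,.175)]).round(1))
E
```

```text
[[273.1 218.6]
 [363.5 219.1]
 [451.3 219.6]]
```

View pics/w5.png

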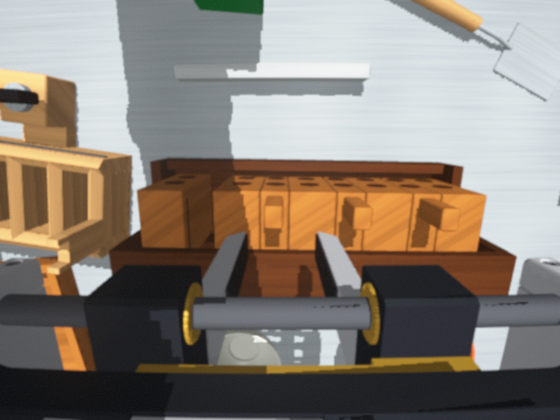

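```bash
python3 - <<'E'
from h import *
s=r.observe();print(s['eef_pos'],s['tool_rot'],s['width'])
L=lambda n:np.load(f'pics/{n}m.npy',allow_pickle=True).item()
a=cv2.imread('pics/w5.png')
hsv=cv2.cvtColor(a,cv2.COLOR_BGR2HSV)
for y in (200,206,212,218,224): print(y,hsv[y,250:300:2,2].tolist())
for x in (270,276): print(x,hsv[185:250:2,x,2].tolist())
for y in (206,214): print(y,hsv[y,335:375:2,2].tolist(), hsv[y,415:465:2,2].tolist())
E
```

```text
[0.59056218 0.12061131 0.23825641] [2.22731016e+00 2.21540619e+00 1.27490693e-03] 0.4486687265043756
200 [223, 220, 222, 226, 204, 174, 225, 223, 179, 171, 172, 175, 179, 180, 178, 174, 174, 219, 222, 179, 200, 227, 229, 232, 235]
206 [231, 230, 228, 227, 198, 173, 219, 207, 221, 227, 226, 225, 226, 220, 216, 210, 187, 215, 216, 172, 218, 237, 238, 236, 237]
212 [225, 225, 228, 228, 202, 172, 218, 212, 236, 237, 236, 233, 233, 231, 230, 220, 187, 209, 212, 170, 223, 235, 236, 235, 232]
218 [226, 221, 215, 211, 184, 171, 218, 201, 230, 230, 229, 226, 225, 223, 224, 214, 195, 216, 211, 166, 216, 231, 230, 230, 229]
224 [210, 211, 212, 212, 191, 165, 209, 191, 219, 223, 222, 225, 227, 229, 231, 226, 200, 219, 214, 157, 210, 225, 220, 223, 228]
270 [138, 171, 174, 208, 229, 206, 171, 173, 175, 175, 195, 237, 238, 237, 234, 231, 230, 227, 222, 222, 222, 202, 138, 133, 134, 137, 131, 129, 130, 130, 134, 198, 153]
276 [119, 167, 167, 199, 229, 207, 177, 177, 177, 181, 195, 233, 235, 232, 230, 227, 225, 222, 225, 228, 230, 213, 145, 136, 131, 130, 130, 132, 133, 128, 131, 197, 152]
206 [184, 189, 228, 197, 127, 113, 114, 113, 121, 145, 173, 183, 188, 189, 190, 187, 187, 201, 229, 237] [227, 219, 140, 109, 111, 110, 112, 110, 108, 114, 125, 142, 157, 168, 171, 174, 174, 180, 192, 208, 229, 234, 233, 230, 230]
214 [180, 201, 226, 192, 115, 110, 111, 113, 117, 158, 228, 237, 236, 233, 233, 231, 230, 229, 212, 224] [199, 131, 107, 105, 105, 106, 109, 105, 110, 114, 115, 114, 114, 140, 218, 236, 237, 235, 234, 231, 230, 229, 216, 214, 217]
```

Emit:
arm_command(targets=[[-0.1, -0.002, -0.0056, -0.02, 0], [-0.1, -0.002, -0.0056, -0.045, 0], [-0.1, -0.002, -0.0056, -0.07, 0], [-0.1, -0.002, -0.0056, -0.095, 0], [-0.1, -0.002, -0.0056, -0.095, 0]])

```text
clock: 4.57
eef_pos: [0.5872, 0.1141, 0.1402]
tool_rot: [-2.227, -2.214, 0.004]
wrist_force: [-0.8, -0.0, -0.2]
width: 0.452
```

```bash
python3 - <<'E'
from h import *
s=r.observe();print(s['eef_pos'],s['tool_rot'],s['width'],s['wrist_force'])
E
```

```text
[0.58724395 0.11413764 0.14015025] [-2.22712154 -2.21370068  0.00354727] 0.45220391171768165 [-0.79007041 -0.02926871 -0.18407043]
```

Emit:
arm_command(targets=[[-1, 0, 0, 0, 0], [-1, 0, 0, 0, 0], [-1, 0, 0, 0, 0], [-1, 0, 0, 0, 0], [-1, 0, 0, 0, 0]])

```text
clock: 4.98
eef_pos: [0.5891, 0.1138, 0.1436]
tool_rot: [2.229, 2.213, 0.003]
wrist_force: [-1.9, -0.2, 7.9]
width: 0.17
```

Emit:
arm_command(targets=[[-1, -0.007, 0, 0, 0], [-1, -0.014, 0, 0, 0], [-1, -0.021, 0, 0, 0], [-1, -0.028, 0, 0, 0], [-1, -0.035, 0, 0, 0]])

```text
clock: 5.4
eef_pos: [0.5537, 0.1138, 0.1428]
tool_rot: [2.228, 2.213, 0.003]
wrist_force: [4.1, 0.7, -1.3]
width: 0.175
```

Emit:
arm_command(targets=[[-1, -0.006, 0, -0.001, 0], [-1, -0.01, 0, -0.002, 0], [-1, -0.014, 0, -0.002, 0], [-1, -0.016, 0, -0.002, 0], [-1, -0.016, 0, -0.002, 0]])

```text
clock: 5.82
eef_pos: [0.5367, 0.1137, 0.1399]
tool_rot: [-2.228, -2.214, 0.001]
wrist_force: [2.4, 1.6, -0.9]
width: 0.167
```

```bash
python3 - <<'E'
from h import *
s=r.observe();print(s['eef_pos'],s['tool_rot'],s['width'],s['wrist_force'],s['torque'])
a=snap('side','s1.png')[0]; b=snap('scene','sc1.png')[0]; w=snap('wrist','w6.png')[0]
f=lambda i,x0,y0:cv2.resize(i[y0:y0+150,x0:x0+200,::-1],None,fx=2,fy=2)
cv2.imwrite('pics/c6.png',np.hstack([f(a,170,70),f(w,180,130)]))
E
```

```text
[0.53668954 0.11368271 0.13989314] [-2.22845293e+00 -2.21384879e+00  6.06423719e-04] 0.16738726866278722 [ 2.37883599  1.63074435 -0.88046642] [ 0.50844317 -0.87648402 -0.0251565 ]
```

View pics/c6.png

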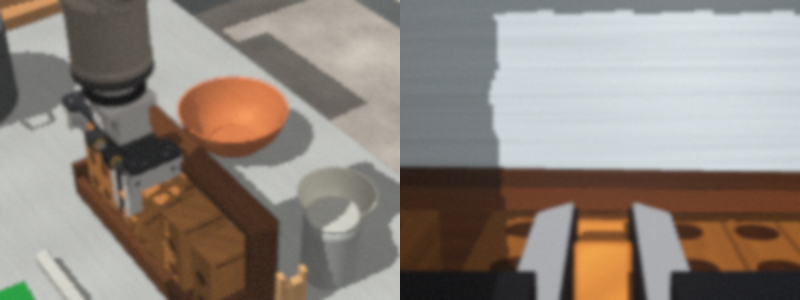

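Emit:
arm_command(targets=[[-1, -0.003, 0, 0.009, 0], [-1, -0.006, 0, 0.018, 0], [-1, -0.009, 0, 0.027, 0], [-1, -0.012, 0, 0.036, 0], [-1, -0.015, 0, 0.045, 0]])

```text
clock: 6.38
eef_pos: [0.5215, 0.1133, 0.1861]
tool_rot: [-2.229, -2.213, 0.001]
wrist_force: [0.0, -0.4, -3.2]
width: 0.165
```

Emit:
arm_command(targets=[[-1, -0.004, 0, 0.012, 0], [-1, -0.008, 0, 0.024, 0], [-1, -0.014, 0, 0.036, 0], [-1, -0.02, 0, 0.048, 0], [-1, -0.03, 0, 0.06, 0]])

```text
clock: 6.8
eef_pos: [0.492, 0.1135, 0.2464]
tool_rot: [2.229, 2.213, 0.0]
wrist_force: [-0.1, 0.0, -2.3]
width: 0.168
```

Emit:
arm_command(targets=[[-1, -0.01, 0, 0.015, 0], [-1, -0.02, -0.005, 0.03, 0], [-1, -0.03, -0.01, 0.045, 0], [-1, -0.03, -0.02, 0.06, 0], [-1, -0.03, -0.02, 0.06, 0]])

```text
clock: 7.22
eef_pos: [0.4627, 0.0923, 0.3084]
tool_rot: [2.23, 2.211, 0.006]
wrist_force: [-0.2, -0.1, -2.5]
width: 0.17
```

```bash
python3 - <<'E'
from h import *
s=r.observe();print(s['eef_pos'],s['tool_rot'],s['width'],s['wrist_force'],s['torque'])
a=snap('side','s2.png')[0]; b=snap('scene','sc2.png')[0]; w=snap('wrist','w7.png')[0]
m=r.camera_model('side');print(proj(m,s['eef_pos']),proj(r.camera_model('wrist'),s['eef_pos']))
f=lambda i,x0,y0:cv2.resize(i[y0:y0+260,x0:x0+260,::-1],None,fx=1.5,fy=1.5)
cv2.imwrite('pics/c7.png',np.hstack([f(a,90,50),f(w,150,80)]))
E
```

```text
[0.46271545 0.09228005 0.30836986] [2.22971015 2.21141666 0.00639212] 0.17027792596430832 [-0.18599927 -0.10027796 -2.46848217] [ 0.06523107  0.21486067 -0.0288641 ]
[[204.56696118 137.01944807]] [[277.33140825 249.66283416]]
```

View pics/c7.png

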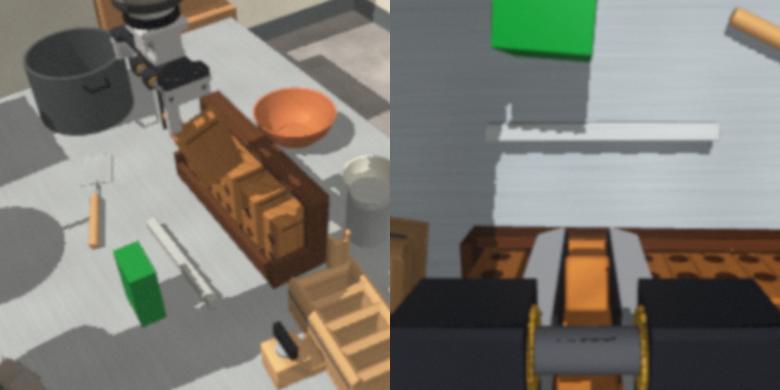

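Emit:
arm_command(targets=[[-1, -0.006, -0.03, 0, 0], [-1, -0.012, -0.06, -0.01, 0], [-1, -0.02, -0.095, -0.03, 0], [-1, -0.03, -0.13, -0.06, 0], [-1, -0.03, -0.152, -0.1, 0]])

```text
clock: 7.78
eef_pos: [0.4316, -0.0559, 0.2124]
tool_rot: [2.23, 2.212, 0.002]
wrist_force: [1.5, 1.3, -3.6]
width: 0.172
```

Emit:
arm_command(targets=[[-1, 0, 0, -0.03, 0], [-1, 0, 0, -0.058, 0], [-1, 0, 0, -0.058, 0], [-1, 0, 0, -0.064, 0], [-1, 0, 0, -0.07, 0]])

```text
clock: 8.2
eef_pos: [0.4333, -0.0535, 0.1434]
tool_rot: [2.228, 2.214, 0.001]
wrist_force: [-0.1, 0.6, -3.5]
width: 0.165
```

```bash
python3 - <<'E'
from h import *
s=r.observe();print(s['eef_pos'],s['tool_rot'],s['width'],s['wrist_force'],s['torque'])
a=snap('side','s3.png')[0]; b=snap('scene','sc3.png')[0]; w=snap('wrist','w8.png')[0]
f=lambda i,x0,y0:cv2.resize(i[y0:y0+180,x0:x0+200,::-1],None,fx=2,fy=2)
cv2.imwrite('pics/c8.png',np.hstack([f(a,150,130),f(b,190,140)]))
E
```

```text
[ 0.4332907  -0.05345612  0.14337605] [2.22789284e+00 2.21405238e+00 6.53139115e-04] 0.1646349325787379 [-0.10010126  0.63921626 -3.51207318] [ 0.02940861  0.04521855 -0.02604126]
```

View pics/c8.png

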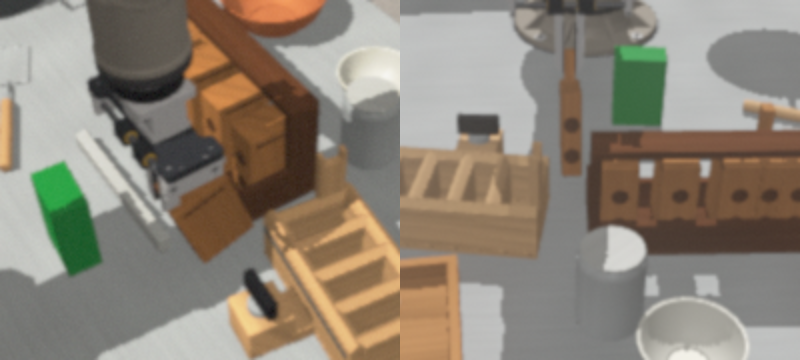

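Emit:
arm_command(targets=[[-1, 0, 0, -0.006, 0], [-1, 0, 0, -0.012, 0], [-1, 0, 0, -0.015, 0], [-1, 0, 0, -0.017, 0], [-1, 0, 0, -0.017, 0]])

```text
clock: 8.77
eef_pos: [0.4341, -0.0537, 0.127]
tool_rot: [2.228, 2.213, 0.004]
wrist_force: [-5.6, 1.1, 28.3]
width: 0.169
```

Emit:
arm_command(targets=[[-1, 0.008, 0, 0.001, 0], [-1, 0.016, 0, 0.002, 0], [-1, 0.024, 0, 0.003, 0], [-1, 0.032, 0, 0.003, 0], [-1, 0.04, 0, 0.003, 0]])

```text
clock: 9.18
eef_pos: [0.473, -0.0538, 0.129]
tool_rot: [-2.229, -2.214, -0.001]
wrist_force: [-3.1, -0.3, 4.8]
width: 0.17
```

Emit:
arm_command(targets=[[-1, 0.002, 0, 0, 0], [-1, 0.004, 0, -0.001, 0], [-1, 0.004, 0, -0.002, 0], [-1, 0.004, 0, -0.003, 0], [-1, 0.004, 0, -0.003, 0]])

```text
clock: 9.6
eef_pos: [0.4794, -0.0538, 0.1278]
tool_rot: [2.227, 2.211, 0.007]
wrist_force: [0.7, 0.2, 29.8]
width: 0.171
```

Emit:
arm_command(targets=[[-0.4, 0, 0, 0.002, 0], [-0.4, 0, 0, 0.002, 0], [-0.4, 0, 0, 0.002, 0], [-0.4, 0, 0, 0.002, 0], [-0.4, 0, 0, 0.002, 0]])

```text
clock: 10.02
eef_pos: [0.4763, -0.0538, 0.1276]
tool_rot: [-2.229, -2.214, 0.001]
wrist_force: [-1.2, 0.5, 0.1]
width: 0.301
```

Emit:
arm_command(targets=[[-1, 0, 0, 0, 0], [-1, 0, 0, 0, 0], [-1, 0, 0, 0, 0], [-1, 0, 0, 0, 0], [-1, 0, 0, 0, 0]])

```text
clock: 10.43
eef_pos: [0.4764, -0.0538, 0.1277]
tool_rot: [-2.229, -2.214, 0.0]
wrist_force: [-0.0, -0.4, -2.3]
width: 0.166
```

```bash
python3 - <<'E'
from h import *
s=r.observe();print(s['eef_pos'],s['tool_rot'],s['width'],s['wrist_force'],s['torque'])
a,m=snap('side','s4.png'); b,mc=snap('scene','sc4.png'); w,mw=snap('wrist','w9.png')
# tab top brightness profile in wrist
h=cv2.cvtColor(w,cv2.COLOR_RGB2HSV)
u,v=proj(mw,[s['eef_pos']])[0].round().astype(int); print(u,v)
print(h[v-60:v+15:2,u,2].tolist())
print(proj(mw,s['eef_pos']+np.array([[x/1000,0,z/1000] for x,z in [(-10,37),(10,37),(-14,-8),(-14,-128)]])).round(1))
E
```

```text
[ 0.47641545 -0.05380504  0.12771594] [-2.22893940e+00 -2.21377731e+00  4.10300241e-04] 0.16579630415726876 [-0.00727318 -0.44160355 -2.31942933] [ 0.03820943 -0.00720802  0.02613428]
280 246
[121, 121, 122, 123, 110, 86, 62, 44, 50, 75, 83, 75, 49, 42, 43, 58, 81, 81, 80, 82, 78, 82, 88, 110, 121, 105, 83, 83, 84, 83, 84, 84, 84, 85, 84, 82, 85, 84]
[[279.4 254.5]
 [279.8 290.3]
 [279.7 221.6]
 [280.2 188.8]]
```

Emit:
arm_command(targets=[[-0.4, 0, 0, 0, 0], [-0.4, 0, 0, 0.003, 0], [-0.4, 0.006, 0, 0.003, 0], [-0.4, 0.006, 0, 0.003, 0], [-0.4, 0.006, 0, 0.003, 0]])

```text
clock: 11.0
eef_pos: [0.483, -0.0538, 0.1309]
tool_rot: [2.229, 2.214, 0.0]
wrist_force: [-1.5, -0.1, -0.9]
width: 0.3
```

```bash
python3 - <<'E'
from h import *
s=r.observe();print(s['eef_pos'],s['tool_rot'],s['width'],s['wrist_force'],s['torque'])
w,mw=snap('wrist','w10.png')
h=cv2.cvtColor(w,cv2.COLOR_RGB2HSV)[...,2]
q=s['eef_pos']*[1,1,0]
P=proj(mw,q+np.array([[x/1000,0,z/1000] for x,z in [(-10,165),(10,165),(-14,120),(-14,0)]])).round(1);print(P)
a=np.clip(cv2.cvtColor(w,cv2.COLOR_RGB2BGR)[150:330,180:380].astype(float)*1.8,0,255).astype(np.uint8)
a=cv2.resize(a,None,fx=3,fy=3,interpolation=cv2.INTER_CUBIC)
for y in range(150,330,10): cv2.line(a,(0,(y-150)*3),(6 if y%50 else 20,(y-150)*3),(0,0,255),1)
cv2.imwrite('pics/c9.png',a)
E
```

```text
[ 0.48302216 -0.05377537  0.13092766] [2.22860901e+00 2.21369581e+00 2.13872498e-04] 0.3002799689912898 [-1.47371185 -0.08964779 -0.85669924] [ 0.05126229  0.03452996 -0.01475049]
[[279.5 252.3]
 [279.8 287.6]
 [279.8 220.3]
 [280.3 188.2]]
```

View pics/c9.png

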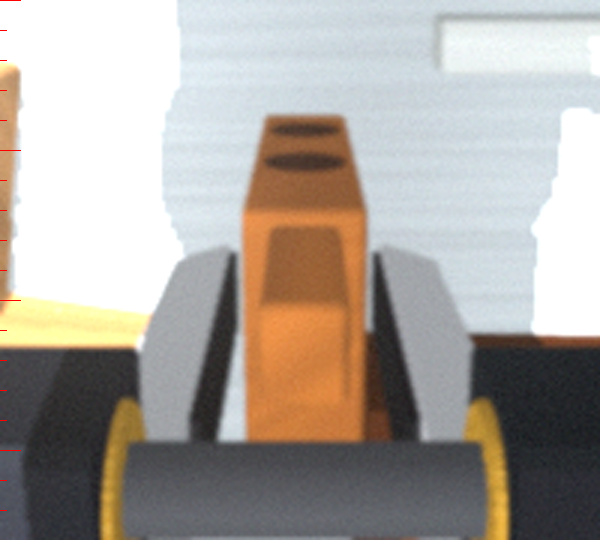

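Emit:
arm_command(targets=[[-0.4, 0, 0, 0.035, 0], [-0.4, 0, 0, 0.07, 0], [-0.4, 0, 0, 0.1, 0], [-0.4, 0.01, -0.02, 0.13, -3], [-0.4, 0.02, -0.05, 0.14, -7]])

```text
clock: 11.47
eef_pos: [0.5041, -0.1024, 0.2749]
tool_rot: [2.356, 2.075, 0.008]
wrist_force: [1.4, 0.1, 1.5]
width: 0.298
```

Emit:
arm_command(targets=[[-0.4, 0.02, -0.04, 0, 0], [-0.4, 0.04, -0.08, 0, 0], [-0.4, 0.05, -0.1, 0, 0], [-0.4, 0.05, -0.1, 0, 0], [-0.4, 0.05, -0.1, 0, 0]])

```text
clock: 11.88
eef_pos: [0.5523, -0.2054, 0.2702]
tool_rot: [-2.363, -2.07, 0.003]
wrist_force: [0.2, 0.3, -0.3]
width: 0.303
```

```bash
python3 - <<'E'
from h import *
s=r.observe();print(s['eef_pos'],s['tool_rot'])
w,mw=snap('wrist','w11.png'); np.save('pics/w11m.npy',mw,allow_pickle=True)
a=w[110:310,130:390,::-1]
a=cv2.resize(a,None,fx=3,fy=3,interpolation=cv2.INTER_CUBIC)
for y in range(110,310,10): cv2.line(a,(0,(y-110)*3),(6 if y%50 else 20,(y-110)*3),(0,0,255),1)
for x in range(130,390,10): cv2.line(a,((x-130)*3,0),((x-130)*3,6 if x%50 else 20),(0,0,255),1)
cv2.imwrite('pics/c10.png',a)
E
```

```text
[ 0.55228803 -0.20538479  0.27020238] [-2.3628624  -2.07019428  0.00272156]
```

View pics/c10.png

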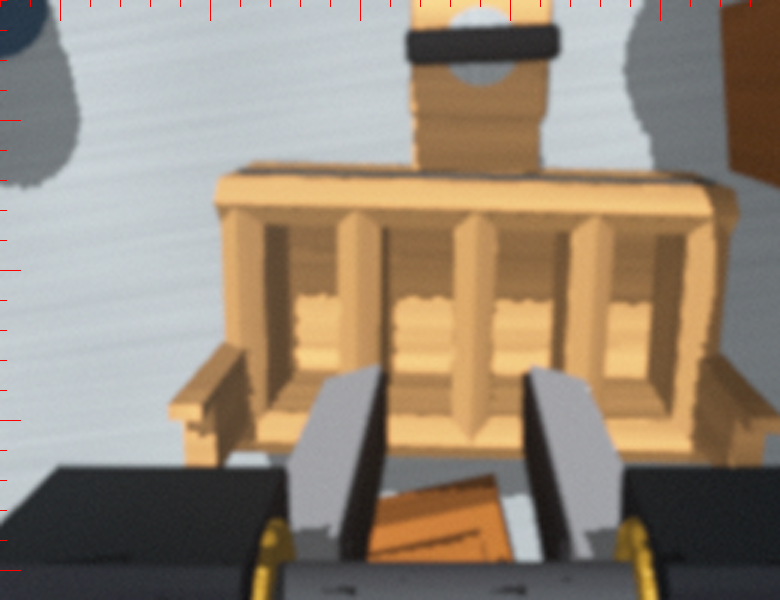

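```bash
python3 - <<'E'
from h import *
np.set_printoptions(precision=4,suppress=True)
m=np.load('pics/w11m.npy',allow_pickle=True).item()
c=lambda L:[(130+x/3,110+y/3) for x,y in L]
Q=onz(m,c([(358,212),(475,213),(594,217),(472,437)]),.08);print(Q)
print('mid',(Q[1]+Q[3])/2, 'yaw y',np.degrees(np.arctan2(Q[2,0]-Q[0,0],Q[2,1]-Q[0,1])),np.degrees(np.arctan2(-(Q[3,1]-Q[1,1]),Q[3,0]-Q[1,0])),np.linalg.norm(Q[3]-Q[1]))
print('outer',onz(m,c([(218,200),(735,215)]),.08), 'earL',onz(m,c([(170,410),(243,345)]),.148),'earR',onz(m,c([(775,415)]),.148))
K_=onz(m,c([(407,45),(559,40)]),.095);print('knob',K_,K_.mean(0),np.degrees(np.arctan2(K_[1,0]-K_[0,0],K_[1,1]-K_[0,1])))
s=np.array([.5523,-.2054]);print(2*np.degrees(np.arctan2(2.0702,2.36286)))
E
```

```text
[[ 0.534  -0.242   0.08  ]
 [ 0.5408 -0.1943  0.08  ]
 [ 0.5488 -0.1458  0.08  ]
 [ 0.6385 -0.208   0.08  ]]
mid [ 0.5896 -0.2012  0.08  ] yaw y 8.767567547717565 7.994977104894638 0.09874223481593858
outer [[ 0.5214 -0.2984  0.08  ]
 [ 0.5556 -0.0878  0.08  ]] earL [[ 0.586  -0.3109  0.148 ]
 [ 0.5656 -0.2805  0.148 ]] earR [[ 0.6162 -0.0976  0.148 ]]
knob [[ 0.4713 -0.2118  0.095 ]
 [ 0.477  -0.1544  0.095 ]] [ 0.4742 -0.1831  0.095 ] 5.692403266677073
82.44590150124719
```

Emit:
arm_command(targets=[[-0.4, -0.015, 0.035, 0, 2], [-0.4, -0.03, 0.07, 0, 4], [-0.4, -0.05, 0.11, 0, 7], [-0.4, -0.0693, 0.145, 0, 7.2], [-0.4, -0.0693, 0.1516, 0, 7.2]])

```text
clock: 12.35
eef_pos: [0.4799, -0.0461, 0.2707]
tool_rot: [-2.215, -2.224, -0.002]
wrist_force: [1.1, -0.6, 1.5]
width: 0.303
```

Emit:
arm_command(targets=[[-0.4, 0, 0, -0.02, 0], [-0.4, 0, 0, -0.04, 0], [-0.4, 0, 0, -0.05, 0], [-0.4, 0, 0, -0.05, 0], [-0.4, 0, 0, -0.05, 0]])

```text
clock: 12.77
eef_pos: [0.4829, -0.0519, 0.221]
tool_rot: [-2.225, -2.218, 0.001]
wrist_force: [-0.1, -0.4, 0.5]
width: 0.3
```

Emit:
arm_command(targets=[[-0.4, 0, 0, -0.03, 0], [-0.4, 0, 0, -0.06, 0], [-0.4, 0, 0, -0.09, 0], [-0.4, 0, 0, -0.09, 0], [-0.4, 0, 0, -0.09, 0]])

```text
clock: 13.18
eef_pos: [0.483, -0.0525, 0.1312]
tool_rot: [-2.225, -2.217, 0.003]
wrist_force: [-1.0, -0.2, 0.6]
width: 0.3
```

Emit:
arm_command(targets=[[-0.4, 0, 0, 0, 0], [-1, 0, 0, 0, 0], [-1, 0, 0, 0, 0], [-1, 0, 0, 0, 0], [-1, 0, 0, 0, 0]])

```text
clock: 13.6
eef_pos: [0.4841, -0.0522, 0.1322]
tool_rot: [2.224, 2.217, 0.003]
wrist_force: [-2.6, -0.5, 13.0]
width: 0.168
```

Emit:
arm_command(targets=[[-1, 0, 0, 0.02, 0], [-1, 0, 0, 0.05, 0], [-1, 0, 0, 0.09, 0], [-1, 0, 0, 0.13, 0], [-1, 0, 0, 0.16, 0]])

```text
clock: 14.02
eef_pos: [0.4833, -0.0527, 0.2944]
tool_rot: [2.225, 2.216, 0.003]
wrist_force: [1.1, 0.6, -2.2]
width: 0.167
```

Emit:
arm_command(targets=[[-1, 0.02, -0.03, 0, -2], [-1, 0.04, -0.06, 0, -4], [-1, 0.06, -0.09, 0, -6], [-1, 0.08, -0.115, 0, -7.8], [-1, 0.0844, -0.121, 0, -7.8]])

```text
clock: 14.43
eef_pos: [0.5692, -0.177, 0.2913]
tool_rot: [2.374, 2.054, -0.001]
wrist_force: [-0.0, 0.3, -2.1]
width: 0.165
```

Emit:
arm_command(targets=[[-1, 0, 0, -0.02, 0], [-1, 0, 0, -0.04, 0], [-1, 0, 0, -0.04, 0], [-1, 0, 0, -0.04, 0], [-1, 0, 0, -0.04, 0]])

```text
clock: 14.85
eef_pos: [0.5679, -0.1731, 0.2521]
tool_rot: [2.37, 2.061, 0.001]
wrist_force: [-0.6, 0.3, -1.0]
width: 0.17
```

```bash
python3 - <<'E'
from h import *
s=r.observe();print(s['eef_pos'],s['tool_rot'],2*np.degrees(np.arctan2(s['tool_rot'][1],s['tool_rot'][0])))
snap('wrist','w12.png');snap('side','s12.png');snap('scene','sc12.png')
E
```

```text
[ 0.56792476 -0.1731375   0.25212258] [2.37012367e+00 2.06106090e+00 1.14324348e-03] 82.02048072237456
```

Emit:
arm_command(targets=[[-1, 0, 0, -0.02, 0], [-1, 0, 0, -0.035, 0], [-1, 0, 0, -0.043, 0], [-1, 0, 0, -0.051, 0], [-1, 0, 0, -0.058, 0]])

```text
clock: 15.42
eef_pos: [0.5687, -0.1734, 0.1936]
tool_rot: [2.369, 2.06, 0.002]
wrist_force: [2.1, -0.5, -1.4]
width: 0.169
```

Entered the slot cleanly. Continue down.

Emit:
arm_command(targets=[[-1, 0, 0, -0.01, 0], [-1, 0, 0, -0.02, 0], [-1, 0, 0, -0.03, 0], [-1, 0, 0, -0.04, 0], [-1, 0, 0, -0.05, 0]])

```text
clock: 15.83
eef_pos: [0.5679, -0.1733, 0.142]
tool_rot: [2.37, 2.061, 0.0]
wrist_force: [3.7, -1.2, -0.1]
width: 0.167
```

Emit:
arm_command(targets=[[-1, 0, 0, -0.003, 0], [-1, 0, 0, -0.005, 0], [-1, 0, 0, -0.005, 0], [-0.4, 0, 0, -0.005, 0], [-0.4, 0, 0, -0.004, 0]])

```text
clock: 16.25
eef_pos: [0.5669, -0.1731, 0.1383]
tool_rot: [-2.37, -2.06, 0.001]
wrist_force: [0.4, -0.4, 0.1]
width: 0.272
```

Emit:
arm_command(targets=[[-0.4, 0, 0, 0.0, 0], [-0.4, 0, 0, 0.01, 0], [-0.4, 0, 0, 0.04, 0], [-0.4, 0, 0, 0.08, 0], [-0.4, 0, 0, 0.1, 0]])

```text
clock: 16.67
eef_pos: [0.5681, -0.1741, 0.2428]
tool_rot: [2.37, 2.059, 0.002]
wrist_force: [0.5, -0.0, -0.5]
width: 0.3
```

```bash
python3 - <<'E'
from h import *
s=r.observe();print(s['eef_pos'],s['tool_rot'])
w,mw=snap('wrist','w13.png')
T=np.array([[.5677,-.1736,.173]]);print(proj(mw,T))
a=w[110:310,130:390,::-1]
cv2.imwrite('pics/c11.png',cv2.resize(a,None,fx=3,fy=3,interpolation=cv2.INTER_CUBIC))
np.save('pics/w13m.npy',mw,allow_pickle=True)
E
```

```text
[ 0.56805705 -0.17408857  0.24277421] [2.37043335e+00 2.05882895e+00 1.71997110e-03]
[[280.78703818 216.35297774]]
```

Emit:
arm_command(targets=[[-0.1, 0, 0.04, 0.02, 2], [-0.1, 0, 0.08, 0.02, 4], [-0.1, 0.01, 0.12, 0.02, 6], [-0.1, 0.022, 0.16, 0.02, 7.7], [-0.1, 0.022, 0.2, 0.02, 7.7]])

```text
clock: 17.13
eef_pos: [0.5904, 0.0289, 0.2594]
tool_rot: [2.224, 2.218, 0.001]
wrist_force: [0.8, 0.2, 0.0]
width: 0.45
```

Emit:
arm_command(targets=[[-0.1, 0, 0.04, 0, 0], [-0.1, 0, 0.08, 0, 0], [-0.1, 0, 0.12, 0, 0], [-0.1, 0, 0.15, -0.01, 0], [-0.1, 0, 0.163, -0.02, 0]])

```text
clock: 17.55
eef_pos: [0.5889, 0.1951, 0.2388]
tool_rot: [-2.221, -2.221, -0.001]
wrist_force: [0.8, -0.0, 0.4]
width: 0.451
```

Emit:
arm_command(targets=[[-0.1, 0, 0, 0, 0], [-0.1, 0, 0, 0, 0], [-0.1, 0, 0, 0, 0], [-0.1, 0, 0, 0, 0], [-0.1, 0, 0, 0, 0]])

```text
clock: 17.97
eef_pos: [0.59, 0.1883, 0.2395]
tool_rot: [2.229, 2.213, 0.001]
wrist_force: [-0.2, -0.2, -0.1]
width: 0.447
```

```bash
python3 - <<'E'
from h import *
np.set_printoptions(precision=4,suppress=True)
s=r.observe();print(s['eef_pos'],s['tool_rot'])
w,mw=snap('wrist','w14.png')
h=cv2.cvtColor(w,cv2.COLOR_RGB2HSV)[...,2]
# generic: profile around predicted tab top
u,v=proj(mw,[(.588,.1902,.175)])[0].round().astype(int);print(u,v)
for dy in(-3,3): print(h[v+dy,u-20:u+21].tolist())
for dx in(-3,3): print(h[v-25:v+26,u+dx].tolist())
print(onz(mw,[(u,v)],.175))
m5=np.load('pics/w5m.npy',allow_pickle=True).item();print(onz(m5,[(273.2,206),(273.2,227)],.175))
E
```

```text
[0.59   0.1883 0.2395] [2.2292 2.2132 0.001 ]
282 216
[223, 222, 220, 212, 186, 158, 167, 198, 214, 211, 195, 192, 216, 230, 232, 232, 231, 230, 230, 228, 228, 227, 227, 225, 226, 224, 220, 213, 198, 187, 190, 202, 193, 167, 156, 188, 222, 230, 230, 232, 229]
[206, 203, 201, 193, 172, 149, 162, 202, 216, 211, 193, 186, 206, 221, 225, 225, 222, 220, 219, 219, 217, 216, 214, 213, 216, 217, 215, 210, 198, 191, 197, 203, 195, 167, 161, 191, 217, 226, 227, 226, 226]
[187, 213, 223, 220, 206, 182, 167, 165, 168, 168, 168, 169, 169, 171, 180, 207, 230, 234, 235, 234, 232, 232, 230, 228, 228, 227, 226, 223, 220, 218, 214, 215, 215, 214, 217, 214, 197, 161, 135, 126, 126, 129, 131, 132, 130, 126, 124, 124, 125, 127, 128]
[182, 212, 223, 219, 207, 185, 171, 169, 171, 173, 173, 172, 173, 172, 182, 203, 227, 231, 231, 229, 227, 227, 225, 225, 221, 218, 216, 215, 213, 216, 217, 219, 221, 223, 225, 223, 209, 173, 143, 131, 129, 128, 126, 123, 124, 130, 134, 140, 141, 138, 139]
[[0.5879 0.1898 0.175 ]]
[[0.578  0.1152 0.175 ]
 [0.596  0.115  0.175 ]]
```

Emit:
arm_command(targets=[[-0.1, 0, 0.0005, -0.03, 0], [-0.1, 0, 0.0005, -0.06, 0], [-0.1, 0, 0.0005, -0.085, 0], [-0.1, 0, 0.0005, -0.099, 0], [-0.1, 0, 0.0005, -0.099, 0]])

```text
clock: 18.43
eef_pos: [0.5882, 0.1892, 0.1371]
tool_rot: [-2.227, -2.214, 0.006]
wrist_force: [-0.3, 0.4, 0.2]
width: 0.45
```

Emit:
arm_command(targets=[[-0.1, 0, 0, 0, 0], [-1, 0, 0, 0, 0], [-1, 0, 0, 0, 0], [-1, 0, 0, 0, 0], [-1, 0, 0, 0, 0]])

```text
clock: 18.85
eef_pos: [0.59, 0.1905, 0.1407]
tool_rot: [2.227, 2.216, 0.002]
wrist_force: [-0.5, 0.4, -0.1]
width: 0.203
```

Emit:
arm_command(targets=[[-1, -0.007, 0, 0, 0], [-1, -0.014, 0, 0, 0], [-1, -0.021, 0, 0, 0], [-1, -0.028, 0, 0, 0], [-1, -0.035, 0, 0, 0]])

```text
clock: 19.27
eef_pos: [0.5538, 0.1903, 0.1398]
tool_rot: [2.227, 2.216, 0.0]
wrist_force: [5.1, -0.4, -4.8]
width: 0.17
```

Emit:
arm_command(targets=[[-1, -0.006, 0, -0.001, 0], [-1, -0.01, 0, -0.002, 0], [-1, -0.014, 0, -0.002, 0], [-1, -0.016, 0, -0.002, 0], [-1, -0.016, 0, -0.002, 0]])

```text
clock: 19.68
eef_pos: [0.538, 0.1904, 0.1376]
tool_rot: [-2.227, -2.216, 0.001]
wrist_force: [3.0, 0.2, -2.0]
width: 0.167
```

Emit:
arm_command(targets=[[-1, -0.003, 0, 0.009, 0], [-1, -0.006, 0, 0.018, 0], [-1, -0.009, 0, 0.027, 0], [-1, -0.012, 0, 0.036, 0], [-1, -0.015, 0, 0.045, 0]])

```text
clock: 20.1
eef_pos: [0.5227, 0.1903, 0.1836]
tool_rot: [-2.226, -2.215, 0.001]
wrist_force: [-0.9, -0.6, -2.4]
width: 0.168
```

Emit:
arm_command(targets=[[-1, -0.004, 0, 0.012, 0], [-1, -0.008, 0, 0.024, 0], [-1, -0.014, 0, 0.036, 0], [-1, -0.02, 0, 0.048, 0], [-1, -0.03, 0, 0.06, 0]])

```text
clock: 20.52
eef_pos: [0.4933, 0.1902, 0.2442]
tool_rot: [2.227, 2.215, 0.0]
wrist_force: [0.6, 0.2, -3.2]
width: 0.167
```

Emit:
arm_command(targets=[[-1, -0.01, -0.01, 0.015, 0], [-1, -0.02, -0.03, 0.03, 0], [-1, -0.03, -0.06, 0.04, 0], [-1, -0.04, -0.095, 0.04, 0], [-1, -0.05, -0.13, 0.04, 0]])

```text
clock: 20.93
eef_pos: [0.4429, 0.0592, 0.2839]
tool_rot: [2.226, 2.217, 0.002]
wrist_force: [-0.0, -1.0, -2.8]
width: 0.166
```

Emit:
arm_command(targets=[[-1, 0, -0.035, 0, 0], [-1, 0, -0.07, 0, 0], [-1, -0.01, -0.1, -0.02, 0], [-1, -0.011, -0.112, -0.05, 0], [-1, -0.011, -0.114, -0.08, 0]])

```text
clock: 21.35
eef_pos: [0.4322, -0.0562, 0.2032]
tool_rot: [2.231, 2.211, 0.006]
wrist_force: [0.1, 1.6, -3.5]
width: 0.164
```

Emit:
arm_command(targets=[[-1, 0, 0, -0.03, 0], [-1, 0, 0, -0.055, 0], [-1, 0, 0, -0.063, 0], [-1, 0, 0, -0.063, 0], [-1, 0, 0, -0.063, 0]])

```text
clock: 21.77
eef_pos: [0.4329, -0.0537, 0.1408]
tool_rot: [2.227, 2.216, -0.0]
wrist_force: [0.5, -0.9, -2.3]
width: 0.167
```

Emit:
arm_command(targets=[[-1, 0, 0, -0.005, 0], [-1, 0, 0, -0.01, 0], [-1, 0, 0, -0.013, 0], [-1, 0, 0, -0.014, 0], [-1, 0, 0, -0.014, 0]])

```text
clock: 22.18
eef_pos: [0.4333, -0.0535, 0.1266]
tool_rot: [-2.227, -2.216, -0.002]
wrist_force: [-4.5, 1.5, 17.3]
width: 0.17
```

Emit:
arm_command(targets=[[-1, 0.008, 0, 0.001, 0], [-1, 0.016, 0, 0.002, 0], [-1, 0.024, 0, 0.003, 0], [-1, 0.032, 0, 0.003, 0], [-1, 0.04, 0, 0.003, 0]])

```text
clock: 22.6
eef_pos: [0.4734, -0.0536, 0.1291]
tool_rot: [-2.227, -2.216, -0.001]
wrist_force: [-2.8, 0.1, 8.2]
width: 0.166
```

Emit:
arm_command(targets=[[-1, 0.002, 0, 0, 0], [-1, 0.004, 0, -0.001, 0], [-1, 0.004, 0, -0.002, 0], [-1, 0.004, 0, -0.003, 0], [-1, 0.004, 0, -0.003, 0]])

```text
clock: 23.02
eef_pos: [0.4802, -0.0538, 0.1279]
tool_rot: [2.225, 2.213, 0.007]
wrist_force: [-0.5, 1.0, 34.8]
width: 0.168
```

Emit:
arm_command(targets=[[-0.4, 0, 0, 0.001, 0], [-0.4, 0, 0, 0.004, 0], [-0.4, 0, 0, 0.005, 0], [-0.4, 0.003, 0, 0.005, 0], [-0.4, 0.003, 0, 0.005, 0]])

```text
clock: 23.43
eef_pos: [0.4802, -0.0536, 0.1309]
tool_rot: [2.227, 2.216, 0.0]
wrist_force: [-0.7, 0.3, 0.4]
width: 0.298
```

```bash
cat > chk.py <<'E'
from h import *
import sys
s=r.observe();print(s['eef_pos'],s['tool_rot'],s['wrist_force'])
w,mw=snap('wrist',sys.argv[1]); h=cv2.cvtColor(w,cv2.COLOR_RGB2HSV)[...,2]
q=s['eef_pos']*[1,1,0]
P=proj(mw,q+np.array([[x/1000,0,z/1000] for x,z in [(-10,165),(10,165),(-14,120),(-14,0)]])).round(1);print(P)
for c in (276,281,286): print(h[180:300:2,c].tolist())
E
python3 chk.py w15.png; python3 - <<'E'
import numpy as np,cv2
h=cv2.cvtColor(np.load('pics/w10.png.npy'),cv2.COLOR_RGB2HSV)[...,2]
for c in (276,281,286): print('ref',h[180:300:2,c].tolist())
E
```

```text
[ 0.48020361 -0.05356761  0.13087445] [2.22651419e+00 2.21588624e+00 2.74522582e-04] [-0.67495416  0.26745934  0.41462038]
[[279.5 252.3]
 [279.7 287.6]
 [279.8 220.3]
 [280.3 188.2]]
[122, 121, 122, 123, 122, 122, 118, 122, 121, 121, 116, 89, 74, 50, 42, 61, 83, 81, 81, 53, 43, 42, 56, 80, 81, 82, 81, 82, 82, 80, 94, 112, 119, 95, 81, 83, 83, 82, 84, 85, 82, 81, 83, 85, 85, 84, 88, 103, 125, 146, 175, 222, 218, 217, 214, 210, 209, 205, 173, 72]
[122, 119, 118, 120, 120, 121, 120, 123, 121, 120, 112, 88, 77, 48, 41, 55, 77, 81, 75, 50, 43, 43, 49, 76, 79, 80, 79, 78, 80, 81, 93, 110, 115, 97, 83, 84, 84, 87, 85, 84, 82, 84, 80, 85, 86, 84, 83, 85, 98, 114, 127, 127, 124, 122, 120, 119, 115, 115, 98, 65]
[121, 118, 117, 120, 117, 120, 117, 120, 117, 120, 112, 88, 72, 50, 38, 57, 79, 79, 80, 48, 41, 38, 52, 79, 78, 78, 79, 77, 77, 78, 91, 110, 118, 95, 81, 83, 84, 84, 85, 85, 84, 85, 84, 84, 84, 81, 83, 84, 95, 112, 122, 123, 121, 116, 117, 113, 110, 111, 98, 65]
ref [125, 123, 125, 123, 97, 76, 47, 50, 78, 84, 75, 47, 43, 55, 80, 84, 84, 84, 83, 86, 104, 119, 118, 88, 83, 84, 85, 85, 87, 83, 85, 87, 86, 85, 85, 96, 115, 129, 132, 132, 129, 128, 126, 125, 124, 121, 123, 117, 116, 118, 118, 120, 116, 113, 114, 118, 116, 116, 97, 44]
ref [122, 124, 124, 125, 97, 76, 46, 47, 76, 85, 70, 43, 41, 50, 79, 81, 81, 81, 80, 84, 103, 119, 117, 90, 86, 87, 85, 87, 88, 84, 89, 88, 87, 88, 87, 97, 116, 129, 130, 129, 128, 125, 124, 120, 120, 117, 117, 115, 117, 119, 119, 123, 117, 113, 117, 113, 114, 114, 94, 45]
ref [123, 123, 122, 123, 98, 77, 47, 46, 78, 83, 74, 46, 40, 54, 78, 82, 80, 78, 80, 83, 102, 120, 116, 90, 87, 84, 87, 84, 88, 84, 88, 87, 86, 87, 88, 94, 114, 126, 125, 127, 124, 122, 119, 117, 115, 116, 116, 118, 119, 122, 125, 123, 120, 115, 113, 114, 111, 112, 96, 44]
```

Emit:
arm_command(targets=[[-0.4, 0.006, 0, 0, 0], [-0.4, 0.012, 0, 0, 0], [-0.4, 0.015, 0, 0, 0], [-0.4, 0.015, 0, 0, 0], [-0.4, 0.015, 0, 0, 0]])

```text
clock: 23.9
eef_pos: [0.4947, -0.0539, 0.1307]
tool_rot: [2.227, 2.216, -0.001]
wrist_force: [0.3, -0.0, -0.5]
width: 0.302
```

```bash
python3 chk.py w16.png
```

```text
[ 0.4947168  -0.05385286  0.13065908] [ 2.22718604e+00  2.21556223e+00 -9.72929916e-04] [ 0.26262199 -0.02285229 -0.49042274]
[[279.5 252.4]
 [279.8 287.7]
 [279.9 220.4]
 [280.3 188.3]]
[120, 122, 121, 120, 95, 76, 47, 50, 78, 84, 73, 48, 46, 57, 80, 86, 85, 85, 80, 86, 102, 132, 133, 103, 96, 120, 126, 136, 153, 154, 154, 155, 157, 155, 157, 192, 225, 226, 223, 222, 220, 217, 214, 212, 210, 208, 202, 200, 198, 197, 201, 196, 143, 110, 112, 113, 113, 113, 99, 65]
[121, 121, 122, 118, 94, 77, 43, 49, 78, 83, 68, 48, 44, 53, 82, 82, 79, 82, 79, 82, 101, 118, 115, 89, 84, 84, 88, 89, 100, 104, 123, 132, 147, 155, 159, 191, 227, 224, 221, 218, 214, 212, 211, 208, 204, 200, 200, 198, 199, 202, 204, 202, 144, 114, 115, 115, 113, 112, 97, 64]
[119, 118, 119, 117, 94, 76, 46, 50, 74, 82, 73, 44, 44, 52, 79, 82, 80, 81, 78, 81, 102, 116, 114, 88, 85, 85, 85, 84, 85, 83, 89, 85, 83, 86, 120, 167, 213, 214, 212, 208, 206, 204, 200, 196, 192, 193, 193, 194, 198, 206, 210, 205, 149, 112, 112, 109, 108, 111, 96, 68]
```

Emit:
arm_command(targets=[[-1, 0, 0, 0, 0], [-1, 0, 0, 0, 0], [-1, 0, 0, 0, 0], [-1, 0, 0, 0, 0], [-1, 0, 0, 0, 0]])

```text
clock: 24.37
eef_pos: [0.4945, -0.0536, 0.1308]
tool_rot: [-2.227, -2.216, 0.0]
wrist_force: [-1.0, -0.4, 0.1]
width: 0.167
```

Emit:
arm_command(targets=[[-1, 0, 0, 0.02, 0], [-1, 0, 0, 0.05, 0], [-1, 0, 0, 0.09, 0], [-1, 0, 0, 0.13, 0], [-1, 0, 0, 0.165, 0]])

```text
clock: 24.78
eef_pos: [0.4943, -0.0543, 0.298]
tool_rot: [2.228, 2.215, 0.0]
wrist_force: [1.4, 0.3, -3.1]
width: 0.166
```

Emit:
arm_command(targets=[[-1, 0.01, -0.035, 0.01, -2], [-1, 0.02, -0.07, 0.01, -4], [-1, 0.03, -0.105, 0.01, -6], [-1, 0.04, -0.14, 0.01, -7.7], [-1, 0.05, -0.175, 0.01, -7.7]])

```text
clock: 25.2
eef_pos: [0.5449, -0.2299, 0.3056]
tool_rot: [-2.371, -2.06, -0.0]
wrist_force: [0.1, 0.4, -1.3]
width: 0.171
```

Emit:
arm_command(targets=[[-1, 0.005, -0.02, 0, 0], [-1, 0.01, -0.04, 0, 0], [-1, 0.01, -0.044, 0, 0], [-1, 0.01, -0.044, -0.025, 0], [-1, 0.01, -0.044, -0.04, 0]])

```text
clock: 25.62
eef_pos: [0.5541, -0.2729, 0.2644]
tool_rot: [-2.371, -2.06, 0.001]
wrist_force: [0.1, 2.0, -3.9]
width: 0.169
```

Emit:
arm_command(targets=[[-1, 0, 0, -0.01, 0], [-1, 0, 0, -0.01, 0], [-1, 0, 0, -0.01, 0], [-1, 0, 0, -0.01, 0], [-1, 0, 0, -0.01, 0]])

```text
clock: 26.03
eef_pos: [0.5551, -0.2728, 0.2569]
tool_rot: [2.37, 2.061, 0.001]
wrist_force: [0.2, -0.4, -2.3]
width: 0.17
```

Emit:
arm_command(targets=[[-1, 0, 0, -0.02, 0], [-1, 0, 0, -0.036, 0], [-1, 0, 0, -0.046, 0], [-1, 0, 0, -0.055, 0], [-1, 0, 0, -0.063, 0]])

```text
clock: 26.45
eef_pos: [0.5549, -0.2728, 0.1927]
tool_rot: [2.37, 2.061, 0.0]
wrist_force: [0.5, 0.4, -2.9]
width: 0.165
```

Emit:
arm_command(targets=[[-1, 0, 0, -0.01, 0], [-1, 0, 0, -0.02, 0], [-1, 0, 0, -0.03, 0], [-1, 0, 0, -0.04, 0], [-1, 0, 0, -0.05, 0]])

```text
clock: 26.87
eef_pos: [0.5546, -0.2727, 0.1418]
tool_rot: [2.371, 2.061, -0.0]
wrist_force: [-0.3, 0.2, -3.0]
width: 0.167
```

Emit:
arm_command(targets=[[-1, 0, 0, -0.003, 0], [-1, 0, 0, -0.005, 0], [-1, 0, 0, -0.005, 0], [-0.4, 0, 0, -0.005, 0], [-0.4, 0, 0, -0.004, 0]])

```text
clock: 27.28
eef_pos: [0.5548, -0.2729, 0.1389]
tool_rot: [2.371, 2.061, 0.0]
wrist_force: [0.4, 0.2, -0.1]
width: 0.272
```

Emit:
arm_command(targets=[[-0.4, 0, 0, 0.0, 0], [-0.4, 0, 0, 0.01, 0], [-0.4, 0, 0, 0.04, 0], [-0.4, 0, 0, 0.08, 0], [-0.4, 0, 0, 0.115, 0]])

```text
clock: 27.7
eef_pos: [0.5541, -0.2731, 0.2561]
tool_rot: [2.372, 2.06, -0.001]
wrist_force: [0.3, 0.3, -0.8]
width: 0.302
```

Emit:
arm_command(targets=[[-0.1, 0, 0.04, 0, 2], [-0.1, 0, 0.08, 0, 4], [-0.1, 0.01, 0.12, 0, 6], [-0.1, 0.02, 0.16, 0, 7.7], [-0.1, 0.02, 0.2, 0, 7.7]])

```text
clock: 28.12
eef_pos: [0.5757, -0.0705, 0.2547]
tool_rot: [2.224, 2.218, 0.002]
wrist_force: [0.7, 0.6, -0.2]
width: 0.449
```

Emit:
arm_command(targets=[[-0.1, 0.01, 0.04, 0, 0], [-0.1, 0.018, 0.08, 0, 0], [-0.1, 0.018, 0.12, 0, 0], [-0.1, 0.018, 0.16, 0, 0], [-0.1, 0.018, 0.2, 0, 0]])

```text
clock: 28.53
eef_pos: [0.5925, 0.1291, 0.2546]
tool_rot: [2.227, 2.215, 0.001]
wrist_force: [1.0, -0.6, 0.8]
width: 0.448
```

Emit:
arm_command(targets=[[-0.1, 0, 0.04, 0, 0], [-0.1, 0, 0.08, 0, 0], [-0.1, 0, 0.12, 0, 0], [-0.1, 0, 0.136, -0.015, 0], [-0.1, 0, 0.136, -0.015, 0]])

```text
clock: 28.95
eef_pos: [0.5909, 0.2686, 0.2366]
tool_rot: [-2.219, -2.222, 0.003]
wrist_force: [-0.5, 0.4, -0.5]
width: 0.448
```

Emit:
arm_command(targets=[[-0.1, 0, 0, 0, 0], [-0.1, 0, 0, 0, 0], [-0.1, 0, 0, 0, 0], [-0.1, 0, 0, 0, 0], [-0.1, 0, 0, 0, 0]])

```text
clock: 29.37
eef_pos: [0.593, 0.2623, 0.2394]
tool_rot: [2.229, 2.214, 0.001]
wrist_force: [-0.1, -0.3, 0.9]
width: 0.452
```

```bash
python3 - <<'E'
from h import *
np.set_printoptions(precision=4,suppress=True)
s=r.observe();print(s['eef_pos'],s['tool_rot'])
w,mw=snap('wrist','w17.png')
h=cv2.cvtColor(w,cv2.COLOR_RGB2HSV)[...,2]
u,v=proj(mw,[(.5885,.2649,.175)])[0].round().astype(int);print(u,v)
print(h[v,u-20:u+21].tolist())
print(h[v-25:v+26,u].tolist())
print(onz(mw,[(u,v)],.175))
E
```

```text
[0.593  0.2623 0.2394] [2.2287 2.2141 0.0011]
283 213
[214, 213, 212, 205, 188, 163, 157, 189, 205, 201, 185, 178, 197, 218, 225, 225, 223, 221, 221, 218, 218, 217, 216, 214, 213, 211, 209, 206, 194, 176, 176, 188, 187, 170, 167, 194, 215, 224, 223, 222, 219]
[154, 165, 191, 208, 213, 206, 186, 168, 161, 161, 162, 163, 162, 163, 165, 168, 190, 218, 229, 229, 227, 226, 224, 223, 219, 218, 216, 214, 211, 208, 207, 205, 207, 207, 209, 210, 213, 208, 180, 142, 126, 123, 123, 125, 121, 121, 118, 119, 123, 120, 122]
[[0.5882 0.2647 0.175 ]]
```

Emit:
arm_command(targets=[[-0.1, -0.001, 0.001, -0.03, 0], [-0.1, -0.001, 0.001, -0.06, 0], [-0.1, -0.001, 0.001, -0.085, 0], [-0.1, -0.001, 0.001, -0.099, 0], [-0.1, -0.001, 0.001, -0.099, 0]])

```text
clock: 29.83
eef_pos: [0.5903, 0.2636, 0.1373]
tool_rot: [-2.227, -2.215, 0.006]
wrist_force: [-0.0, -0.2, -0.2]
width: 0.45
```

Emit:
arm_command(targets=[[-1, 0, 0, 0, 0], [-1, 0, 0, 0, 0], [-1, 0, 0, 0, 0], [-1, 0, 0, 0, 0], [-1, 0, 0, 0, 0]])

```text
clock: 30.25
eef_pos: [0.5922, 0.2644, 0.141]
tool_rot: [2.227, 2.215, 0.002]
wrist_force: [-1.1, -1.5, 5.9]
width: 0.172
```

Emit:
arm_command(targets=[[-1, 0, 0, 0, 0], [-1, 0, 0, 0, 0], [-1, -0.007, 0, 0, 0], [-1, -0.014, 0, 0, 0], [-1, -0.021, 0, 0, 0]])

```text
clock: 30.67
eef_pos: [0.5717, 0.2643, 0.141]
tool_rot: [2.227, 2.214, 0.004]
wrist_force: [4.1, -0.6, 3.8]
width: 0.167
```

Emit:
arm_command(targets=[[-1, -0.007, 0, 0, 0], [-1, -0.014, 0, -0.001, 0], [-1, -0.02, 0, -0.002, 0], [-1, -0.024, 0, -0.002, 0], [-1, -0.024, 0, -0.002, 0]])

```text
clock: 31.08
eef_pos: [0.5459, 0.2645, 0.138]
tool_rot: [-2.226, -2.216, -0.0]
wrist_force: [3.4, 0.4, -0.0]
width: 0.17
```

Emit:
arm_command(targets=[[-1, -0.003, 0, 0.009, 0], [-1, -0.006, 0, 0.018, 0], [-1, -0.009, 0, 0.027, 0], [-1, -0.012, 0, 0.036, 0], [-1, -0.015, 0, 0.045, 0]])

```text
clock: 31.5
eef_pos: [0.5307, 0.2642, 0.1835]
tool_rot: [-2.226, -2.215, 0.002]
wrist_force: [-1.2, 0.3, -2.9]
width: 0.17
```

Emit:
arm_command(targets=[[-1, -0.004, 0, 0.012, 0], [-1, -0.008, 0, 0.024, 0], [-1, -0.014, 0, 0.036, 0], [-1, -0.02, 0, 0.048, 0], [-1, -0.03, 0, 0.06, 0]])

```text
clock: 31.92
eef_pos: [0.5013, 0.2642, 0.2442]
tool_rot: [2.227, 2.215, 0.0]
wrist_force: [-0.2, 0.8, -3.0]
width: 0.168
```

Emit:
arm_command(targets=[[-1, -0.01, -0.01, 0.015, 0], [-1, -0.02, -0.03, 0.03, 0], [-1, -0.03, -0.06, 0.04, 0], [-1, -0.045, -0.095, 0.04, 0], [-1, -0.055, -0.13, 0.04, 0]])

```text
clock: 32.33
eef_pos: [0.4456, 0.1329, 0.2832]
tool_rot: [-2.226, -2.216, -0.001]
wrist_force: [0.0, -0.3, -2.2]
width: 0.17
```

Emit:
arm_command(targets=[[-1, 0, -0.035, 0, 0], [-1, 0, -0.07, 0, 0], [-1, 0, -0.105, 0, 0], [-1, 0, -0.14, -0.01, 0], [-1, -0.013, -0.175, -0.03, 0]])

```text
clock: 32.75
eef_pos: [0.4355, -0.0418, 0.2545]
tool_rot: [2.227, 2.215, 0.006]
wrist_force: [2.1, -1.6, -2.3]
width: 0.167
```

Emit:
arm_command(targets=[[-1, 0, -0.01, -0.035, 0], [-1, 0, -0.012, -0.07, 0], [-1, 0, -0.012, -0.1, 0], [-1, 0, -0.012, -0.113, 0], [-1, 0, -0.012, -0.113, 0]])

```text
clock: 33.17
eef_pos: [0.4321, -0.0524, 0.1373]
tool_rot: [-2.227, -2.215, 0.007]
wrist_force: [-1.0, 0.1, -3.1]
width: 0.17
```

Emit:
arm_command(targets=[[-1, 0, 0, -0.005, 0], [-1, 0, 0, -0.01, 0], [-1, 0, 0, -0.013, 0], [-1, 0, 0, -0.014, 0], [-1, 0, 0, -0.014, 0]])

```text
clock: 33.58
eef_pos: [0.435, -0.0519, 0.1276]
tool_rot: [-2.227, -2.216, -0.005]
wrist_force: [-5.1, -0.8, 18.4]
width: 0.168
```

Emit:
arm_command(targets=[[-1, 0.008, 0, 0.001, 0], [-1, 0.016, 0, 0.002, 0], [-1, 0.024, 0, 0.003, 0], [-1, 0.032, 0, 0.003, 0], [-1, 0.04, 0, 0.003, 0]])

```text
clock: 34.0
eef_pos: [0.4748, -0.0517, 0.1295]
tool_rot: [2.226, 2.216, 0.002]
wrist_force: [-0.6, -0.7, -2.3]
width: 0.166
```

Emit:
arm_command(targets=[[-1, 0.002, 0, 0, 0], [-1, 0.003, 0, -0.001, 0], [-1, 0.003, 0, -0.002, 0], [-1, 0.003, 0, -0.002, 0], [-1, 0.003, 0, -0.002, 0]])

```text
clock: 34.42
eef_pos: [0.4781, -0.0525, 0.1283]
tool_rot: [2.227, 2.214, 0.003]
wrist_force: [-3.4, 0.0, 27.0]
width: 0.165
```

Emit:
arm_command(targets=[[-0.4, 0, 0, 0.001, 0], [-0.4, 0, 0, 0.003, 0], [-0.4, 0, 0, 0.004, 0], [-0.4, 0, 0, 0.004, 0], [-0.4, 0, 0, 0.004, 0]])

```text
clock: 34.83
eef_pos: [0.4767, -0.0521, 0.1311]
tool_rot: [-2.227, -2.216, 0.0]
wrist_force: [0.4, -0.0, 0.2]
width: 0.299
```

```bash
python3 chk.py w18.png
```

```text
[ 0.47673908 -0.05206466  0.13112165] [-2.22694951e+00 -2.21585907e+00  1.04958243e-04] [ 0.40704555 -0.00266615  0.17572177]
[[279.5 252.1]
 [279.8 287.3]
 [279.8 220.2]
 [280.3 188.2]]
[173, 181, 199, 198, 199, 197, 198, 198, 198, 202, 199, 199, 196, 198, 201, 202, 196, 195, 195, 173, 140, 129, 81, 68, 71, 127, 146, 144, 145, 120, 69, 65, 65, 73, 130, 146, 143, 141, 143, 142, 140, 138, 144, 180, 198, 192, 158, 140, 139, 142, 141, 143, 144, 144, 145, 142, 146, 147, 124, 66]
[117, 118, 115, 113, 113, 114, 127, 134, 134, 166, 192, 192, 190, 187, 157, 136, 130, 129, 127, 100, 79, 85, 67, 65, 67, 119, 141, 141, 142, 102, 68, 66, 67, 67, 124, 140, 137, 137, 139, 136, 138, 140, 140, 177, 196, 196, 159, 146, 146, 145, 146, 148, 148, 145, 148, 147, 149, 151, 129, 66]
[114, 118, 113, 112, 111, 112, 112, 115, 114, 115, 114, 112, 112, 112, 115, 115, 113, 112, 112, 96, 81, 74, 49, 38, 53, 122, 141, 141, 140, 115, 65, 60, 61, 70, 126, 139, 139, 139, 138, 138, 141, 138, 141, 177, 197, 195, 160, 146, 145, 148, 144, 146, 147, 147, 146, 147, 147, 148, 127, 66]
```

Emit:
arm_command(targets=[[-0.4, 0.008, 0, 0, 0], [-0.4, 0.016, 0, 0, 0], [-0.4, 0.024, 0, 0, 0], [-0.4, 0.031, 0, 0, 0], [-0.4, 0.031, 0, 0, 0]])

```text
clock: 35.3
eef_pos: [0.5095, -0.0523, 0.1311]
tool_rot: [2.226, 2.215, -0.001]
wrist_force: [0.6, -0.2, -0.5]
width: 0.3
```

```bash
python3 chk.py w19.png; python3 -c "
from h import *
h=cv2.cvtColor(np.load('pics/w19.png.npy'),cv2.COLOR_RGB2HSV)[...,2]
for v in (200,225,265): print(v,h[v,240:326:2].tolist())
h=cv2.cvtColor(np.load('pics/w10.png.npy'),cv2.COLOR_RGB2HSV)[...,2]
for v in (200,225,265): print('ref',v,h[v,240:326:2].tolist())"
```

```text
[ 0.50951359 -0.05228014  0.13113135] [ 2.22595887e+00  2.21529358e+00 -6.45948837e-04] [ 0.55285002 -0.1939242  -0.5307302 ]
[[279.5 252.2]
 [279.7 287.4]
 [279.9 220.2]
 [280.4 188.2]]
[207, 201, 201, 202, 169, 132, 77, 86, 138, 147, 133, 76, 70, 96, 144, 149, 149, 146, 146, 156, 198, 203, 196, 155, 147, 148, 148, 151, 152, 153, 151, 151, 153, 153, 155, 187, 222, 221, 219, 216, 214, 211, 209, 206, 204, 201, 198, 195, 194, 193, 196, 193, 138, 108, 109, 112, 113, 110, 94, 64]
[206, 200, 202, 203, 168, 136, 75, 83, 137, 148, 124, 72, 70, 91, 142, 145, 145, 146, 144, 155, 197, 204, 195, 158, 151, 155, 153, 155, 154, 158, 156, 156, 156, 157, 156, 189, 223, 219, 215, 213, 209, 208, 206, 202, 200, 195, 196, 193, 195, 197, 200, 199, 141, 111, 111, 108, 110, 108, 92, 64]
[207, 200, 198, 203, 169, 132, 75, 83, 137, 147, 132, 72, 66, 94, 144, 146, 147, 142, 144, 152, 195, 203, 196, 159, 153, 153, 155, 154, 154, 154, 155, 153, 154, 155, 158, 183, 215, 215, 211, 209, 206, 204, 201, 196, 197, 193, 194, 197, 200, 204, 205, 202, 140, 111, 110, 112, 121, 121, 109, 67]
200 [211, 211, 212, 213, 212, 
[... 552 characters left out ...]
66, 191, 114, 94, 80, 34, 25, 25, 34, 101, 159, 167, 166, 164, 165]
ref 200 [129, 129, 128, 130, 126, 130, 128, 126, 127, 127, 126, 127, 118, 93, 85, 81, 78, 78, 75, 74, 68, 72, 70, 74, 74, 77, 79, 82, 84, 109, 118, 120, 120, 120, 118, 120, 120, 121, 122, 123, 121, 119, 121]
ref 225 [133, 130, 133, 131, 129, 128, 128, 126, 126, 126, 119, 128, 129, 127, 126, 118, 104, 102, 102, 103, 103, 100, 103, 100, 100, 103, 111, 119, 118, 117, 108, 101, 121, 122, 123, 123, 124, 124, 124, 123, 125, 124, 125]
ref 265 [95, 94, 94, 93, 72, 32, 27, 27, 32, 90, 113, 116, 114, 118, 131, 128, 129, 128, 125, 125, 124, 121, 119, 120, 119, 117, 113, 102, 98, 117, 101, 52, 33, 26, 24, 27, 28, 73, 93, 93, 95, 91, 92]
```

Emit:
arm_command(targets=[[-1, 0, 0, 0, 0], [-1, 0, 0, 0, 0], [-1, 0, 0, 0, 0], [-1, 0, 0, 0, 0], [-1, 0, 0, 0, 0]])

```text
clock: 35.77
eef_pos: [0.5075, -0.052, 0.1311]
tool_rot: [-2.227, -2.216, 0.0]
wrist_force: [0.1, -0.8, -2.0]
width: 0.167
```

Emit:
arm_command(targets=[[-1, 0, 0, 0.02, 0], [-1, 0, 0, 0.06, 0], [-1, 0, 0, 0.1, 0], [-1, 0, 0, 0.14, 0], [-1, 0, 0, 0.175, 0]])

```text
clock: 36.18
eef_pos: [0.5076, -0.0529, 0.308]
tool_rot: [-2.229, -2.214, 0.001]
wrist_force: [0.6, 2.0, -2.2]
width: 0.17
```

Emit:
arm_command(targets=[[-1, 0.016, -0.018, 0, -2], [-1, 0.033, -0.036, 0, -4], [-1, 0.05, -0.054, 0, -6], [-1, 0.066, -0.072, 0, -7.7], [-1, 0.066, -0.072, 0, -7.7]])

```text
clock: 36.6
eef_pos: [0.5752, -0.1274, 0.3059]
tool_rot: [2.374, 2.054, -0.002]
wrist_force: [0.5, 0.5, -2.7]
width: 0.163
```

Emit:
arm_command(targets=[[-1, 0, 0, -0.02, 0], [-1, 0, 0, -0.04, 0], [-1, 0, 0, -0.05, 0], [-1, 0, 0, -0.05, 0], [-1, 0, 0, -0.05, 0]])

```text
clock: 37.02
eef_pos: [0.5736, -0.1241, 0.2564]
tool_rot: [-2.371, -2.061, 0.001]
wrist_force: [0.4, -0.1, -2.4]
width: 0.17
```

Emit:
arm_command(targets=[[-1, 0, 0, -0.02, 0], [-1, 0, 0, -0.036, 0], [-1, 0, 0, -0.046, 0], [-1, 0, 0, -0.055, 0], [-1, 0, 0, -0.063, 0]])

```text
clock: 37.43
eef_pos: [0.5742, -0.1241, 0.1933]
tool_rot: [2.37, 2.061, 0.001]
wrist_force: [-0.1, 0.4, -3.4]
width: 0.169
```

Emit:
arm_command(targets=[[-1, 0, 0, -0.01, 0], [-1, 0, 0, -0.02, 0], [-1, 0, 0, -0.03, 0], [-1, 0, 0, -0.04, 0], [-1, 0, 0, -0.05, 0]])

```text
clock: 37.85
eef_pos: [0.5738, -0.1241, 0.1422]
tool_rot: [-2.371, -2.061, 0.0]
wrist_force: [0.1, 0.5, -2.6]
width: 0.167
```

Emit:
arm_command(targets=[[-1, 0, 0, -0.003, 0], [-1, 0, 0, -0.006, 0], [-1, 0, 0, -0.006, 0], [-0.4, 0, 0, -0.006, 0], [-0.4, 0, 0, -0.004, 0]])

```text
clock: 38.27
eef_pos: [0.5739, -0.1243, 0.1391]
tool_rot: [2.371, 2.061, 0.0]
wrist_force: [-0.5, 0.4, 0.3]
width: 0.275
```

Emit:
arm_command(targets=[[-0.4, 0, 0, 0.0, 0], [-0.4, 0, 0, 0.01, 0], [-0.4, 0, 0, 0.04, 0], [-0.4, 0, 0, 0.08, 0], [-0.4, 0, 0, 0.12, 0]])

```text
clock: 38.68
eef_pos: [0.573, -0.1245, 0.2608]
tool_rot: [-2.372, -2.06, 0.003]
wrist_force: [1.9, -0.0, 0.4]
width: 0.302
```

Emit:
arm_command(targets=[[-0.4, -0.02, -0.02, 0.03, 0], [-0.4, -0.04, -0.04, 0.06, 0], [-0.4, -0.05, -0.06, 0.09, 0], [-0.4, -0.05, -0.07, 0.1, 0], [-0.4, -0.05, -0.07, 0.1, 0]])

```text
clock: 39.1
eef_pos: [0.524, -0.1969, 0.3622]
tool_rot: [2.372, 2.056, 0.006]
wrist_force: [0.7, -0.3, -0.6]
width: 0.302
```

```bash
python3 - <<'E'
from h import *
np.set_printoptions(precision=4,suppress=True)
s=r.observe();print(s['eef_pos'],s['tool_rot'])
w,mw=snap('wrist','w20.png');np.save('pics/w20m.npy',mw,allow_pickle=True)
a,ms=snap('side','s20.png');b,mc=snap('scene','sc20.png')
cv2.imwrite('pics/c12.png',np.vstack([cv2.resize(w[60:280,100:500,::-1],(800,440),interpolation=cv2.INTER_CUBIC),
 np.hstack([cv2.resize(a[200:280,180:380,::-1],(400,160)),cv2.resize(b[170:270,150:400,::-1],(400,160))])]))
E
```

```text
[ 0.524  -0.1969  0.3622] [2.3716 2.0562 0.006 ]
```

View pics/c12.png

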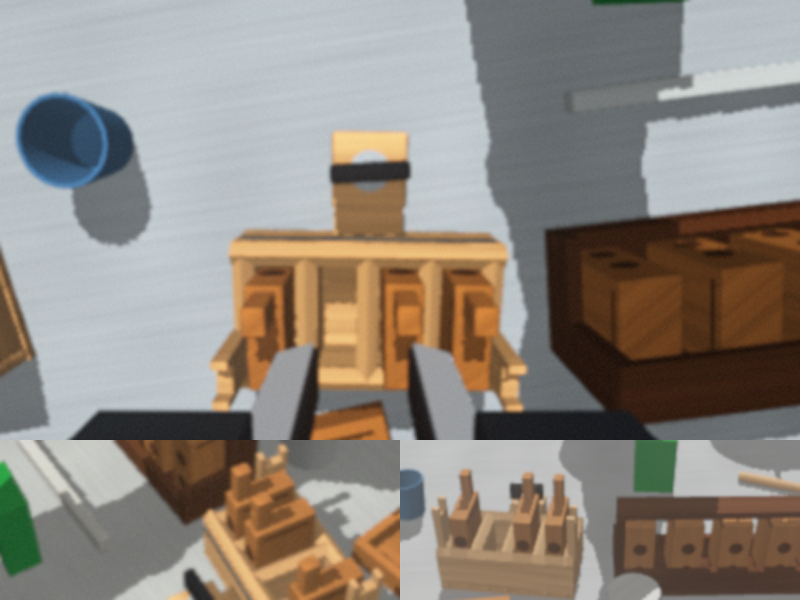

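Emit:
arm_command(targets=[[-0.4, 0.005, -0.03, -0.02, 0], [-0.4, 0.01, -0.06, -0.04, 0], [-0.4, 0.015, -0.09, -0.07, 0], [-0.4, 0.015, -0.11, -0.1, 0], [-0.4, 0.015, -0.11, -0.1, 0]])

```text
clock: 39.67
eef_pos: [0.5355, -0.3065, 0.252]
tool_rot: [-2.371, -2.052, 0.01]
wrist_force: [-0.8, 0.6, -0.6]
width: 0.299
```

Emit:
arm_command(targets=[[-0.4, 0, 0, 0, 0], [-0.4, 0, 0, 0, 0], [-0.4, 0, 0, 0, 0], [-0.4, 0, 0, 0, 0], [-0.4, 0, 0, 0, 0]])

```text
clock: 40.08
eef_pos: [0.5396, -0.303, 0.2599]
tool_rot: [2.368, 2.063, 0.002]
wrist_force: [0.3, -0.7, -0.1]
width: 0.302
```

```bash
python3 -c "
from h import *
print(r.observe()['eef_pos'])
im,m=snap('wrist','w21.png'); np.save('pics/w21m.npy',m,allow_pickle=True)"
```

```text
[ 0.53963479 -0.30303011  0.25988243]
```

Emit:
arm_command(targets=[[-0.4, 0.005, 0.04, 0, 0], [-0.4, 0.01, 0.08, 0, 0], [-0.4, 0.015, 0.12, 0, 0], [-0.4, 0.02, 0.16, 0, 0], [-0.4, 0.025, 0.2, 0, 0]])

```text
clock: 40.55
eef_pos: [0.5639, -0.1017, 0.2596]
tool_rot: [-2.37, -2.062, -0.002]
wrist_force: [1.1, -0.0, -0.1]
width: 0.3
```

Emit:
arm_command(targets=[[-0.4, 0, 0, 0, 0], [-0.4, 0, 0, 0, 0], [-0.4, 0, 0, 0, 0], [-0.4, 0, 0, 0, 0], [-0.4, 0, 0, 0, 0]])

```text
clock: 40.97
eef_pos: [0.5636, -0.1055, 0.2594]
tool_rot: [2.373, 2.059, 0.001]
wrist_force: [-0.3, -0.7, -0.2]
width: 0.299
```

```bash
python3 -c "
from h import *
print(r.observe()['eef_pos'])
im,m=snap('wrist','w22.png'); np.save('pics/w22m.npy',m,allow_pickle=True)"
```

```text
[ 0.56359525 -0.10553422  0.25941062]
```

Emit:
arm_command(targets=[[-0.4, -0.02, 0.035, 0, 2], [-0.4, -0.04, 0.07, 0, 4], [-0.4, -0.06, 0.105, 0, 6], [-0.4, -0.08, 0.14, 0, 8], [-0.4, -0.1, 0.175, 0, 8]])

```text
clock: 41.43
eef_pos: [0.4892, 0.0262, 0.2604]
tool_rot: [2.228, 2.213, -0.001]
wrist_force: [-0.2, -0.9, 0.9]
width: 0.299
```

Emit:
arm_command(targets=[[-0.4, 0, 0.025, 0, 0], [-0.4, 0, 0.025, 0, 0], [-0.4, 0, 0.025, 0, 0], [-0.4, 0, 0.025, 0, 0], [-0.4, 0, 0.025, 0, 0]])

```text
clock: 41.85
eef_pos: [0.4902, 0.0495, 0.2609]
tool_rot: [2.231, 2.21, -0.0]
wrist_force: [-0.1, -1.0, 0.5]
width: 0.299
```

```bash
python3 - <<'E'
from h import *
print(r.observe()['eef_pos'],r.observe()['tool_rot'])
im,m=snap('wrist','w23.png'); np.save('pics/w23m.npy',m,allow_pickle=True)
L=lambda n:np.load(f'pics/{n}m.npy',allow_pickle=True).item()
C=np.array([.5905,-.202]);y=np.array([.139,.990]);x=np.array([.99,-.139])
out=[]
for n,sg in(('w21',-1),('w22',1)):
    p=C+.028*x+sg*.104*y; u,v=proj(L(n),[[*p,.14]])[0].round().astype(int)
    x0,y0=max(u-40,0),max(v-45,0); print(n,(u,v),'off',x0,y0)
    a=cv2.imread(f'pics/{n}.png')[y0:y0+75,x0:x0+80]; a=cv2.resize(a,(400,375),interpolation=cv2.INTER_CUBIC)
    for k in range(0,80,10): cv2.line(a,(k*5,0),(k*5,8),(0,0,255),1)
    for k in range(0,75,10): cv2.line(a,(0,k*5),(8,k*5),(0,0,255),1)
    out.append(a)
a=im[:,:,::-1]
u,v=proj(m,[[.4435,.107,.024]])[0].round().astype(int);print('bar',u,v)
x0,y0=max(u-150,0),max(v-42,0);print('off',x0,y0)
b=cv2.resize(a[y0:y0+84,x0:x0+300],(800,224),interpolation=cv2.INTER_CUBIC)
cv2.imwrite('pics/c13.png',np.vstack([np.hstack(out),b]))
E
```

```text
[0.49020647 0.0494888  0.26086132] [ 2.23094457e+00  2.21009418e+00 -2.61904025e-04]
w21 (np.int64(283), np.int64(262)) off 243 217
w22 (np.int64(292), np.int64(266)) off 252 221
bar 323 150
off 173 108
```

View pics/c13.png

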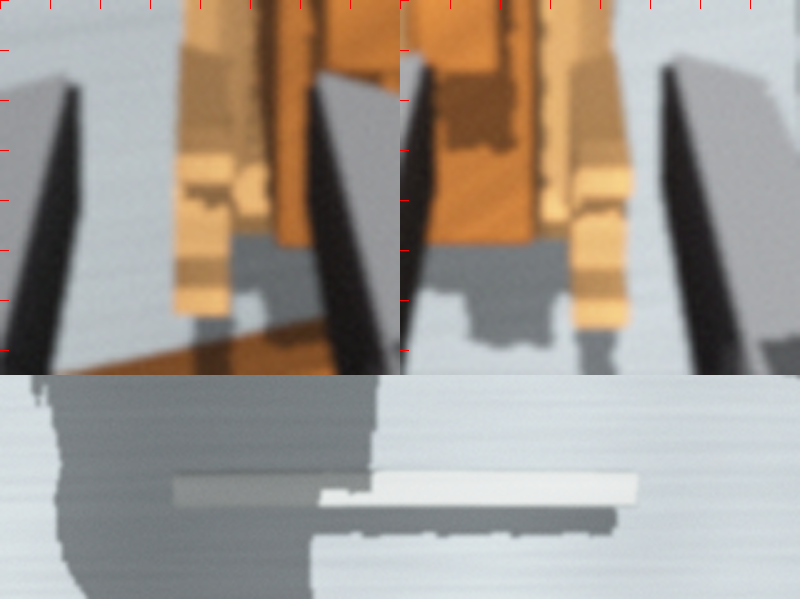

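```bash
python3 - <<'E'
from h import *
np.set_printoptions(precision=4,suppress=True)
L=lambda n:np.load(f'pics/{n}m.npy',allow_pickle=True).item()
l=onz(L('w21'),[(283.8,254),(283.8,274.4)],.148);rr=onz(L('w22'),[(292.2,261),(292.2,280.6)],.148)
print(l,rr); a,b=l.mean(0),rr.mean(0);c=(a+b)/2
d=b-a;print('notch c',c,'span',np.linalg.norm(d),'yaw',np.degrees(np.arctan2(d[0],d[1])))
B=onz(L('w23'),[(238.2,144.8),(238.2,157),(411.9,143.9),(411.9,157)],.024);print(B,B.mean(0))
d=B[2:].mean(0)-B[:2].mean(0);print('bar yaw',np.degrees(np.arctan2(d[0],d[1])),np.linalg.norm(d))
E
```

```text
[[ 0.5912 -0.3066  0.148 ]
 [ 0.614  -0.3097  0.148 ]] [[ 0.6237 -0.1017  0.148 ]
 [ 0.6459 -0.1047  0.148 ]]
notch c [ 0.6187 -0.2057  0.148 ] span 0.2074271631537895 yaw 8.933440330704437
[[ 0.4349 -0.0075  0.024 ]
 [ 0.4513 -0.0082  0.024 ]
 [ 0.4354  0.2289  0.024 ]
 [ 0.4531  0.2304  0.024 ]] [0.4437 0.1109 0.024 ]
bar yaw 0.26923010663548613 0.237462533623351
```

```bash
python3 - <<'E'
from h import *
np.set_printoptions(precision=4,suppress=True)
s=r.observe();print(s['joints'],s['clock'])
L=lambda n:np.load(f'pics/{n}m.npy',allow_pickle=True).item()
ms=r.camera_model('side');mc=r.camera_model('scene')
cs=[]
for f,m in (('w1.png',L('w1')),('w3.png',L('w3')),('w2.png',L('w2')),('side0.png',ms),('scene0.png',mc)):
    h=cv2.cvtColor(np.load(f'pics/{f}.npy'),cv2.COLOR_RGB2HSV)
    k=cv2.inRange(h,(45,120,30),(80,255,255))
    n,lab,st,ce=cv2.connectedComponentsWithStats(k); i=1+np.argmax(st[1:,4]); print(f,st[i])
    c=max(cv2.findContours((lab==i).astype(np.uint8),0,1)[0],key=cv2.contourArea)
    p=cv2.approxPolyDP(c,4,True)[:,0]; print(p.tolist()); print(' z.12',onz(m,p,.12)[:,:2].tolist() if 0 else onz(m,p,.12)[:,:2]); print(' z0',onz(m,p,0)[:,:2])
E
```

```text
[-1.4014  0.1419  1.3093  1.9814 -0.1506  1.1271  1.5316] 41.9
w1.png [ 138   29   73   49 2914]
[[138, 29], [140, 61], [168, 75], [209, 77], [209, 53], [192, 31]]
 z.12 [[0.3246 0.0262]
 [0.3669 0.0241]
 [0.3876 0.0627]
 [0.3926 0.1218]
 [0.3606 0.1242]
 [0.3308 0.1025]]
 z0 [[ 0.2851 -0.0251]
 [ 0.3384 -0.0277]
 [ 0.3645  0.0209]
 [ 0.3709  0.0954]
 [ 0.3304  0.0985]
 [ 0.293   0.0711]]
w3.png [ 343   20   73   53 3045]
[[343, 70], [384, 72], [409, 58], [415, 26], [362, 20], [345, 44]]
 z.12 [[ 0.388  -0.    ]
 [ 0.3923  0.0591]
 [ 0.3742  0.0945]
 [ 0.3322  0.1011]
 [ 0.323   0.0263]
 [ 0.3536  0.0027]]
 z0 [[0.3655 0.0237]
 [0.3708 0.0982]
 [0.348  0.1428]
 [0.2951 0.1512]
 [0.2836 0.0568]
 [0.322  0.0271]]
w2.png [ 246   24   57   51 2588]
[[247, 24], [246, 57], [253, 71], [295, 74], [302, 28]]
 z.12 [[0.3239 0.0257]
 [0.3668 0.0218]
 [0.3859 0.0306]
 [0.3923 0.0905]
 [0.332  0.102 ]]
 z0 [[0.2845 0.0147]
 [0.3386 0.0097]
 [0.3627 0.0209]
 [0.3706 0.0964]
 [0.2947 0.1108]]
side0.png [ 167  212   33   55 1013]
[[180, 212], [167, 220], [187, 266], [199, 257], [193, 232]]
 z.12 [[ 0.3662  0.0955]
 [ 0.3283  0.0897]
 [ 0.306  -0.0639]
 [ 0.3397 -0.0569]
 [ 0.3628  0.018 ]]
 z0 [[0.3984 0.2117]
 [0.3549 0.2051]
 [0.3293 0.0286]
 [0.368  0.0366]
 [0.3945 0.1227]]Traceback (most recent call last):
  File "<stdin>", line 10, in <module>
    return _wrapfunc(a, 'argmax', axis=axis, out=out, **kwds)
    return bound(*args, **kwds)
ValueError: attempt to get argmax of an empty sequence
```

Emit:
arm_command(targets=[[-0.1, -0.01, 0.02, 0, 7], [-0.1, -0.02, 0.04, 0, 14], [-0.1, -0.03, 0.06, 0, 21], [-0.1, -0.04, 0.08, 0, 28], [-0.1, -0.0465, 0.1, 0, 35]])

```text
clock: 42.32
eef_pos: [0.443, 0.1508, 0.2609]
tool_rot: [-1.455, -2.784, -0.002]
wrist_force: [0.3, 0.9, 0.5]
width: 0.451
```

Emit:
arm_command(targets=[[-0.1, 0, 0, 0, 7], [-0.1, 0, 0, 0, 14], [-0.1, 0, 0, 0, 21], [-0.1, 0, 0, 0, 28], [-0.1, 0, 0, 0, 35]])

```text
clock: 42.73
eef_pos: [0.4439, 0.1499, 0.2608]
tool_rot: [0.55, 3.092, 0.0]
wrist_force: [0.6, 0.5, -0.7]
width: 0.45
```

Emit:
arm_command(targets=[[-0.1, 0, 0, 0, 7], [-0.1, 0, 0, 0, 14], [-0.1, 0, 0, 0, 20.2], [-0.1, 0, 0, 0, 20.2], [-0.1, 0, 0, 0, 20.2]])

```text
clock: 43.15
eef_pos: [0.4437, 0.1504, 0.2608]
tool_rot: [0.013, 3.141, 0.001]
wrist_force: [-0.1, -0.3, -0.4]
width: 0.446
```

```bash
python3 - <<'E'
from h import *
np.set_printoptions(precision=4,suppress=True)
s=r.observe();print(s['eef_pos'],s['tool_rot'],s['joints'])
w,m=snap('wrist','w24.png');np.save('pics/w24m.npy',m,allow_pickle=True)
h=cv2.cvtColor(w,cv2.COLOR_RGB2HSV)[...,2]
P=proj(m,[(.4437,y,.024) for y in (-.01,.05,.10,.15,.2,.23)]);print(P.round(1))
for p in P[1:5]:
    u,v=p.round().astype(int)
    if 0<=u<560 and 0<=v<420: print(v,u-25,h[v,u-25:u+26].tolist())
E
```

```text
[0.4437 0.1504 0.2608] [0.013  3.1411 0.001 ] [-1.7708 -0.0733  1.2993  2.0273  0.0776  1.1344  2.6283]
[[280.   60.1]
 [280.4 108.7]
 [280.8 147.2]
 [281.1 183.7]
 [281.4 218.2]
 [281.5 238. ]]
109 255 [217, 217, 215, 213, 213, 210, 190, 152, 129, 128, 127, 127, 128, 126, 126, 126, 125, 128, 133, 162, 202, 228, 231, 231, 230, 226, 202, 163, 140, 137, 134, 131, 122, 121, 123, 127, 127, 126, 125, 126, 122, 124, 124, 125, 127, 125, 126, 125, 125, 126, 124]
147 256 [218, 218, 217, 215, 216, 212, 189, 150, 130, 127, 130, 130, 132, 129, 130, 128, 130, 134, 157, 201, 228, 231, 232, 231, 231, 230, 230, 231, 229, 229, 230, 224, 210, 210, 215, 216, 216, 217, 214, 216, 215, 215, 215, 215, 215, 218, 218, 218, 213, 212, 215]
184 256 [219, 222, 224, 225, 224, 223, 220, 194, 155, 135, 134, 134, 134, 132, 133, 133, 136, 135, 150, 183, 220, 231, 232, 232, 232, 233, 233, 233, 231, 231, 231, 227, 217, 216, 220, 221, 221, 222, 220, 220, 220, 219, 218, 218, 219, 218, 219, 218, 219, 220, 221]
218 256 [216, 214, 215, 218, 218, 217, 218, 213, 186, 151, 129, 129, 129, 129, 129, 130, 132, 132, 140, 169, 208, 227, 232, 232, 232, 233, 234, 233, 231, 230, 231, 225, 215, 218, 220, 221, 220, 218, 218, 219, 220, 218, 219, 216, 219, 216, 221, 220, 220, 221, 221]
```

Emit:
arm_command(targets=[[-0.1, 0, 0, 0, -7], [-0.1, 0, 0, 0, -14], [-0.1, 0, 0, 0, -21], [-0.1, 0, 0, 0, -28], [-0.1, 0, 0, 0, -35]])

```text
clock: 43.62
eef_pos: [0.4436, 0.1507, 0.2608]
tool_rot: [0.965, 2.989, 0.0]
wrist_force: [-0.4, -0.9, -0.0]
width: 0.448
```

Emit:
arm_command(targets=[[-0.1, 0, 0, 0, -7], [-0.1, 0, 0, 0, -14], [-0.1, 0, 0, 0, -21], [-0.1, 0, 0, 0, -28], [-0.1, 0, 0, 0, -35]])

```text
clock: 44.03
eef_pos: [0.4436, 0.1507, 0.2607]
tool_rot: [1.819, 2.56, -0.0]
wrist_force: [-0.7, 0.4, -0.4]
width: 0.45
```

Emit:
arm_command(targets=[[-0.1, 0, 0, 0, -7], [-0.1, 0, 0, 0, -14], [-0.1, 0, 0, 0, -21], [-0.1, 0, 0, 0, -28], [-0.1, 0, 0, 0, -35]])

```text
clock: 44.45
eef_pos: [0.4436, 0.1507, 0.2607]
tool_rot: [2.505, 1.894, -0.0]
wrist_force: [-0.4, -0.3, 0.3]
width: 0.45
```

Emit:
arm_command(targets=[[-0.1, 0, 0, 0, -7], [-0.1, 0, 0, 0, -14], [-0.1, 0, 0, 0, -21], [-0.1, 0, 0, 0, -28], [-0.1, 0, 0, 0, -35]])

```text
clock: 44.87
eef_pos: [0.4436, 0.1507, 0.2607]
tool_rot: [2.958, 1.053, -0.001]
wrist_force: [-0.6, 0.0, 0.1]
width: 0.451
```

Emit:
arm_command(targets=[[-0.1, 0, 0, 0, -7], [-0.1, 0, 0, 0, -14], [-0.1, 0, 0, 0, -21], [-0.1, 0, 0, 0, -28], [-0.1, 0, 0, 0, -35]])

```text
clock: 45.28
eef_pos: [0.4436, 0.1507, 0.2607]
tool_rot: [3.138, 0.115, -0.001]
wrist_force: [0.1, -0.4, -0.5]
width: 0.452
```

Emit:
arm_command(targets=[[-0.1, 0, 0, 0, -5], [-0.1, 0, 0, 0, -5], [-0.1, 0, 0, 0, -5], [-0.1, 0, 0, 0, -5], [-0.1, 0, 0, 0, -5]])

```text
clock: 45.7
eef_pos: [0.4435, 0.151, 0.2608]
tool_rot: [3.141, -0.003, -0.001]
wrist_force: [0.2, -0.4, 0.5]
width: 0.452
```

```bash
python3 - <<'E'
from h import *
np.set_printoptions(precision=4,suppress=True)
s=r.observe();print(s['eef_pos'],s['tool_rot'],s['joints'])
w,m=snap('wrist','w25.png');np.save('pics/w25m.npy',m,allow_pickle=True)
h=cv2.cvtColor(w,cv2.COLOR_RGB2HSV)[...,2]
P=proj(m,[(.4437,y,.024) for y in (.03,.07,.10,.15,.2,.23)]);print(P.round(1))
for p in P:
    u,v=p.round().astype(int)
    if 25<=u<530 and 0<=v<260: print(v,u-25,h[v,u-25:u+26].tolist())
E
```

```text
[0.4435 0.151  0.2608] [ 3.1409 -0.0034 -0.0009] [-1.5293 -0.0196  1.0827  2.0231  0.0197  1.1286 -0.4572]
[[281.7 265.4]
 [281.7 240.1]
 [281.6 220.3]
 [281.5 185.9]
 [281.5 149.5]
 [281.4 126.7]]
240 257 [127, 124, 126, 125, 125, 126, 124, 127, 123, 123, 124, 124, 125, 126, 126, 127, 125, 121, 119, 122, 128, 132, 133, 134, 148, 188, 219, 228, 228, 219, 189, 146, 124, 124, 124, 123, 123, 125, 124, 126, 138, 168, 199, 213, 215, 213, 216, 218, 215, 214, 211]
220 257 [127, 124, 124, 125, 129, 131, 131, 132, 133, 132, 133, 133, 135, 134, 135, 142, 166, 191, 207, 219, 226, 227, 227, 228, 229, 229, 229, 229, 229, 223, 195, 152, 130, 126, 127, 128, 126, 127, 125, 127, 128, 139, 176, 204, 213, 214, 214, 217, 217, 213, 212]
186 257 [219, 216, 218, 216, 219, 217, 215, 213, 214, 218, 220, 219, 217, 219, 218, 218, 216, 219, 223, 228, 231, 231, 232, 233, 232, 232, 232, 233, 232, 230, 211, 173, 141, 136, 132, 132, 132, 131, 132, 129, 129, 146, 182, 214, 223, 225, 222, 223, 222, 220, 218]
149 256 [216, 218, 219, 219, 220, 218, 216, 215, 218, 218, 220, 219, 215, 217, 220, 220, 217, 219, 223, 227, 229, 232, 233, 234, 235, 234, 234, 234, 233, 233, 232, 218, 180, 143, 132, 132, 131, 131, 129, 129, 129, 129, 131, 146, 182, 209, 217, 218, 218, 218, 217]
127 256 [215, 218, 218, 217, 216, 215, 215, 215, 214, 215, 215, 214, 211, 213, 214, 217, 214, 216, 217, 218, 214, 211, 208, 208, 210, 208, 208, 205, 205, 205, 206, 202, 195, 196, 193, 185, 173, 172, 174, 172, 178, 191, 207, 210, 210, 213, 211, 210, 212, 211, 212]
```

Emit:
arm_command(targets=[[-0.1, 0, 0, -0.04, 0], [-0.1, 0, 0, -0.08, 0], [-0.1, 0, 0, -0.12, 0], [-0.1, 0, 0, -0.16, 0], [-0.1, 0, 0, -0.18, 0]])

```text
clock: 46.17
eef_pos: [0.4417, 0.1499, 0.0767]
tool_rot: [3.137, -0.004, -0.006]
wrist_force: [-0.1, -0.2, -0.6]
width: 0.45
```

Emit:
arm_command(targets=[[-0.1, 0, 0, -0.03, 0], [-0.1, 0, 0, -0.055, 0], [-0.1, 0, 0, -0.065, 0], [-0.1, 0, 0, -0.073, 0], [-0.1, 0, 0, -0.074, 0]])

```text
clock: 46.58
eef_pos: [0.4435, 0.1508, 0.0064]
tool_rot: [3.14, -0.005, -0.002]
wrist_force: [0.2, -0.1, 0.2]
width: 0.446
```

Emit:
arm_command(targets=[[-0.1, 0, 0, 0, 0], [-1, 0, 0, 0, 0], [-1, 0, 0, 0, 0], [-1, 0, 0, 0, 0], [-1, 0, 0, 0, 0]])

```text
clock: 47.0
eef_pos: [0.4438, 0.1515, 0.0074]
tool_rot: [-3.141, 0.005, -0.0]
wrist_force: [0.1, -1.0, 0.8]
width: 0.203
```

Emit:
arm_command(targets=[[-1, 0, 0, 0, 0], [-1, 0, 0, 0, 0], [-1, 0, 0, 0.003, 0], [-1, 0, 0, 0.008, 0], [-1, 0, 0, 0.012, 0]])

```text
clock: 47.42
eef_pos: [0.4434, 0.151, 0.0193]
tool_rot: [3.141, -0.005, -0.001]
wrist_force: [-0.9, -0.6, -1.5]
width: 0.192
```

Emit:
arm_command(targets=[[-1, 0.007, 0, 0, 0], [-1, 0.014, 0, 0, 0], [-1, 0.021, 0, 0, 0], [-1, 0.027, 0, 0, 0], [-1, 0.027, 0, 0, 0]])

```text
clock: 47.83
eef_pos: [0.4721, 0.1509, 0.0188]
tool_rot: [3.141, -0.006, 0.001]
wrist_force: [0.3, -0.9, -2.6]
width: 0.187
```

Emit:
arm_command(targets=[[-1, 0, 0, -0.006, 0], [-1, 0, 0, -0.012, 0], [-1, 0, 0, -0.013, 0], [-0.1, 0, 0, -0.013, 0], [-0.1, 0, 0, -0.013, 0]])

```text
clock: 48.25
eef_pos: [0.4701, 0.1509, 0.0053]
tool_rot: [3.141, -0.006, -0.002]
wrist_force: [-0.7, -0.3, -0.7]
width: 0.296
```

Emit:
arm_command(targets=[[-0.1, 0, 0, 0, 0], [-0.1, 0, -0.01, 0.03, 0], [-0.1, 0, -0.03, 0.06, 0], [-0.1, 0, -0.042, 0.1, 0], [-0.1, 0, -0.042, 0.14, 0]])

```text
clock: 48.67
eef_pos: [0.4696, 0.1058, 0.1465]
tool_rot: [3.139, -0.011, -0.004]
wrist_force: [0.3, 1.1, 0.9]
width: 0.448
```

```bash
python3 - <<'E'
from h import *
np.set_printoptions(precision=4,suppress=True)
s=r.observe();print(s['eef_pos'],s['tool_rot'])
w,m=snap('wrist','w26.png');np.save('pics/w26m.npy',m,allow_pickle=True)
h=cv2.cvtColor(w,cv2.COLOR_RGB2HSV)[...,2]
P=proj(m,[(.4705,y,.024) for y in (.08,.10,.15,.2,.22)]+[(.4705,.2295,.024)]);print(P.round(1))
for p in P[:5]:
    u,v=p.round().astype(int)
    if 25<=u<530 and 0<=v<330: print(v,u-25,h[v,u-25:u+26].tolist())
u,v=P[5].round().astype(int); print(v-20,u,h[max(v-20,0):v+20,u].tolist())
E
```

```text
[0.4696 0.1058 0.1465] [ 3.1389 -0.011  -0.0039]
[[282.8 227.4]
 [282.7 208.8]
 [282.4 159.9]
 [282.  107.3]
 [281.9  85.2]
 [281.8  74.5]]
227 258 [138, 136, 138, 138, 136, 136, 138, 137, 139, 141, 138, 140, 138, 137, 134, 128, 129, 141, 147, 149, 147, 151, 149, 154, 154, 154, 154, 155, 156, 156, 154, 151, 145, 139, 137, 138, 136, 134, 134, 138, 138, 138, 137, 141, 139, 140, 140, 141, 138, 138, 136]
209 258 [140, 138, 136, 138, 137, 138, 136, 139, 140, 141, 143, 143, 142, 140, 146, 172, 204, 214, 202, 194, 195, 195, 194, 182, 162, 158, 157, 157, 159, 158, 157, 157, 146, 137, 137, 139, 134, 137, 137, 137, 139, 139, 140, 141, 139, 141, 141, 142, 140, 140, 136]
160 257 [234, 234, 233, 232, 230, 231, 232, 233, 236, 236, 235, 235, 236, 236, 233, 231, 234, 240, 243, 241, 241, 243, 243, 244, 244, 242, 243, 244, 243, 243, 243, 242, 237, 211, 170, 148, 145, 148, 147, 145, 146, 144, 146, 146, 145, 149, 145, 146, 148, 166, 199]
107 257 [233, 232, 230, 229, 231, 233, 234, 234, 235, 233, 232, 233, 233, 233, 231, 230, 234, 240, 243, 243, 244, 244, 245, 245, 245, 244, 244, 245, 245, 243, 242, 242, 235, 212, 173, 147, 142, 145, 147, 149, 145, 147, 140, 143, 143, 139, 141, 143, 144, 165, 202]
85 257 [229, 228, 227, 227, 228, 229, 231, 231, 231, 230, 230, 231, 230, 229, 228, 229, 235, 241, 242, 242, 243, 244, 244, 245, 244, 243, 243, 244, 243, 241, 242, 240, 234, 211, 169, 146, 140, 141, 141, 145, 141, 142, 141, 137, 139, 139, 139, 139, 160, 199, 225]
54 282 [224, 223, 225, 224, 225, 225, 226, 224, 224, 224, 225, 224, 225, 223, 225, 225, 225, 225, 225, 218, 205, 221, 237, 242, 242, 243, 243, 243, 243, 243, 244, 243, 244, 243, 243, 244, 244, 244, 244, 244]
```

Emit:
arm_command(targets=[[-0.1, 0, 0, -0.03, 0], [-0.1, 0, 0, -0.07, 0], [-0.1, 0, 0, -0.1, 0], [-0.1, 0, 0, -0.125, 0], [-0.1, 0, 0, -0.14, 0]])

```text
clock: 49.13
eef_pos: [0.469, 0.1086, 0.0031]
tool_rot: [3.139, -0.005, -0.005]
wrist_force: [0.2, 0.2, 0.1]
width: 0.447
```

Emit:
arm_command(targets=[[-0.1, 0, 0, 0, 0], [-0.1, 0, 0, 0, 0], [-1, 0, 0, 0, 0], [-1, 0, 0, 0, 0], [-1, 0, 0, 0, 0]])

```text
clock: 49.55
eef_pos: [0.471, 0.1096, 0.0068]
tool_rot: [-3.141, 0.005, -0.001]
wrist_force: [0.7, 0.7, 0.1]
width: 0.272
```

Emit:
arm_command(targets=[[-1, 0, 0, 0, 0], [-1, 0, 0, 0, 0], [-1, 0, 0, 0, 0], [-1, 0, 0, 0.01, 0], [-1, 0, 0, 0.03, 0]])

```text
clock: 49.97
eef_pos: [0.4694, 0.1086, 0.0355]
tool_rot: [3.14, -0.006, -0.004]
wrist_force: [-0.2, 0.1, -2.5]
width: 0.186
```

Emit:
arm_command(targets=[[-1, 0, 0, 0.04, 0], [-1, 0, 0, 0.08, 0], [-1, 0, 0, 0.12, 0], [-1, 0, 0, 0.16, 0], [-1, 0, 0, 0.2, 0]])

```text
clock: 50.38
eef_pos: [0.47, 0.1077, 0.2374]
tool_rot: [3.14, -0.008, -0.003]
wrist_force: [-0.3, 2.8, -1.1]
width: 0.188
```

Emit:
arm_command(targets=[[-1, 0.01, -0.03, 0.02, -1.5], [-1, 0.02, -0.06, 0.02, -3], [-1, 0.03, -0.09, 0.02, -4.5], [-1, 0.045, -0.12, 0.02, -6], [-1, 0.06, -0.15, 0.02, -8.2]])

```text
clock: 50.8
eef_pos: [0.5294, -0.0395, 0.2564]
tool_rot: [-3.133, 0.225, 0.001]
wrist_force: [0.4, 0.8, -2.4]
width: 0.189
```

Emit:
arm_command(targets=[[-1, 0.018, -0.033, 0, 0], [-1, 0.036, -0.066, 0, 0], [-1, 0.054, -0.1, 0, 0], [-1, 0.072, -0.133, 0, 0], [-1, 0.0887, -0.1666, 0, 0]])

```text
clock: 51.22
eef_pos: [0.6176, -0.2047, 0.256]
tool_rot: [3.133, -0.225, -0.002]
wrist_force: [1.6, 0.7, -1.4]
width: 0.19
```

Emit:
arm_command(targets=[[-1, 0, 0, 0, 0], [-1, 0, 0, -0.02, 0], [-1, 0, 0, -0.04, 0], [-1, 0, 0, -0.05, 0], [-1, 0, 0, -0.05, 0]])

```text
clock: 51.63
eef_pos: [0.616, -0.2028, 0.2044]
tool_rot: [3.133, -0.226, -0.006]
wrist_force: [-1.0, 0.8, -2.9]
width: 0.189
```

```bash
python3 - <<'E'
from h import *
np.set_printoptions(precision=4,suppress=True)
s=r.observe();print(s['eef_pos'],s['tool_rot'],2*np.degrees(np.arctan2(s['tool_rot'][1],s['tool_rot'][0])),s['wrist_force'],s['joints'])
snap('wrist','w27.png');snap('side','s27.png');snap('scene','sc27.png')
E
```

```text
[ 0.616  -0.2028  0.2044] [ 3.133  -0.226  -0.0058] -8.251434105278307 [-1.0243  0.8337 -2.8543] [-0.4583  0.5597  0.9824  1.7046 -0.5014  1.1565  0.5203]
```

Emit:
arm_command(targets=[[-1, 0.0015, 0, -0.01, 0], [-1, 0.0015, 0, -0.03, 0], [-1, 0.0015, 0, -0.046, 0], [-1, 0.0015, 0, -0.046, 0], [-1, 0.0015, 0, -0.046, 0]])

```text
clock: 52.2
eef_pos: [0.6186, -0.2034, 0.1599]
tool_rot: [3.133, -0.226, -0.002]
wrist_force: [0.3, 0.0, -1.5]
width: 0.187
```

```bash
python3 - <<'E'
from h import *
np.set_printoptions(precision=4,suppress=True)
s=r.observe();print(s['eef_pos'],2*np.degrees(np.arctan2(s['tool_rot'][1],s['tool_rot'][0])),s['wrist_force'])
E
```

```text
[ 0.6186 -0.2034  0.1599] -8.236621740441107 [ 0.267   0.0423 -1.5041]
```

Aligned at (0.6186, −0.2034); lower gently.

Emit:
arm_command(targets=[[-1, 0.0005, 0, -0.004, 0], [-1, 0.0005, 0, -0.008, 0], [-1, 0.0005, 0, -0.011, 0], [-1, 0.0005, 0, -0.014, 0], [-1, 0.0005, 0, -0.017, 0]])

```text
clock: 52.62
eef_pos: [0.6194, -0.2035, 0.1429]
tool_rot: [3.133, -0.226, -0.0]
wrist_force: [0.5, 0.1, -2.5]
width: 0.188
```

Emit:
arm_command(targets=[[-1, 0, 0, -0.002, 0], [-1, 0, 0, -0.004, 0], [-1, 0, 0, -0.005, 0], [-1, 0, 0, -0.005, 0], [-1, 0, 0, -0.005, 0]])

```text
clock: 53.03
eef_pos: [0.6193, -0.2035, 0.1385]
tool_rot: [3.133, -0.226, -0.0]
wrist_force: [-3.3, 3.3, 8.4]
width: 0.188
```

```bash
python3 - <<'E'
from h import *
np.set_printoptions(precision=4,suppress=True)
s=r.observe();print(s['eef_pos'],s['wrist_force'],s['torque'])
ms=r.camera_model('side');a,_=snap('side','s28.png');b,mc=snap('scene','sc28.png')
E
```

```text
[ 0.6193 -0.2035  0.1385] [-3.3162  3.3055  8.3926] [0.5324 1.0166 0.0105]
```

Emit:
arm_command(targets=[[-0.2, 0, 0, 0.001, 0], [-0.2, 0, 0, 0.002, 0], [-0.2, 0, 0, 0.002, 0], [-0.2, 0, 0, 0.002, 0], [-0.2, 0, 0, 0.002, 0]])

```text
clock: 53.55
eef_pos: [0.6193, -0.2035, 0.1399]
tool_rot: [3.133, -0.226, -0.001]
wrist_force: [0.6, -0.4, 0.5]
width: 0.397
```

Emit:
arm_command(targets=[[-0.2, 0, 0, 0.01, 0], [-0.2, 0, 0, 0.03, 0], [-0.2, 0, 0, 0.06, 0], [-0.2, 0, 0, 0.1, 0], [-0.2, 0, 0, 0.12, 0]])

```text
clock: 53.97
eef_pos: [0.6198, -0.2046, 0.2645]
tool_rot: [3.132, -0.227, 0.004]
wrist_force: [0.4, -0.1, 0.1]
width: 0.401
```

Emit:
arm_command(targets=[[-0.2, -0.035, 0.005, 0, 0], [-0.2, -0.07, 0.01, 0, 0], [-0.2, -0.1, 0.015, 0, 0], [-0.2, -0.13, 0.019, 0, 0], [-0.2, -0.145, 0.02, 0, 0]])

```text
clock: 54.38
eef_pos: [0.4711, -0.1838, 0.2594]
tool_rot: [-3.132, 0.228, 0.003]
wrist_force: [-0.3, -1.0, 0.4]
width: 0.397
```

Emit:
arm_command(targets=[[-0.2, 0, 0, 0, 0], [-0.2, 0, 0, 0, 0], [-0.2, 0, 0, 0, 0], [-0.2, 0, 0, 0, 0], [-0.2, 0, 0, 0, 0]])

```text
clock: 54.8
eef_pos: [0.4748, -0.1838, 0.26]
tool_rot: [3.131, -0.226, -0.001]
wrist_force: [0.3, 0.3, 0.4]
width: 0.404
```

```bash
python3 - <<'E'
from h import *
np.set_printoptions(precision=4,suppress=True)
s=r.observe();print(s['eef_pos'],2*np.degrees(np.arctan2(s['tool_rot'][1],s['tool_rot'][0])),s['joints'])
w,m=snap('wrist','w30.png');a,ms=snap('side','s30.png');b,mc=snap('scene','sc30.png')
# knob: black wing mask
for f,im,mm in (('w',w,m),('side',a,ms),('scene',b,mc)):
    g=(im.max(2)<60).astype(np.uint8); u,v=proj(mm,[(.4745,-.183,.095)])[0].round().astype(int)
    k=np.zeros_like(g);cv2.circle(k,(int(u),int(v)),45 if f=='w' else 22,1,-1); q=g*k
    n,l,st,ce=cv2.connectedComponentsWithStats(q)
    if n<2: print(f,'none');continue
    i=1+np.argmax(st[1:,4]); rc=cv2.minAreaRect(np.argwhere(l==i)[:,::-1].astype(np.float32)); print(f,(u,v),st[i],rc); print(onz(mm,cv2.boxPoints(rc),.095)[:,:2])
# bar mask: light grey in scene/side
for f,im,mm in (('side',a,ms),('scene',b,mc),('w',w,m)):
    for z in (.156,):
        C=np.array([.5905,-.202]);y=np.array([.143,.9897]);x=np.array([.9897,-.143])
        P=[[*(C+.028*x+t*y),z] for t in (-.115,-.06,0,.06,.115)]
        p=proj(mm,P).round().astype(int); print(f,p.tolist(),[im[v,u].tolist() if 0<=v<420 and 0<=u<560 else None for u,v in p])
E
```

```text
[ 0.4748 -0.1838  0.26  ] -8.254486032322509 [-0.8231  0.1998  1.2344  1.9492 -0.206   1.134   0.3491]
w (np.int64(281), np.int64(195)) [276 168  11  50 454] ((281.1775817871094, 192.5189666748047), (49.20905303955078, 9.336801528930664), 86.633544921875)
[[ 0.472  -0.1518]
 [ 0.4825 -0.1527]
 [ 0.4777 -0.2106]
 [ 0.4667 -0.2097]]
side (np.int64(280), np.int64(273)) [273 266  15  23 152] ((280.1294250488281, 276.9176330566406), (25.00305938720703, 6.595898628234863), 57.528804779052734)
[[ 0.4639 -0.1601]
 [ 0.4797 -0.1591]
 [ 0.4715 -0.2238]
 [ 0.4562 -0.2243]]
scene none
side [[367, 270], [353, 252], [338, 233], [325, 216], [313, 201]] [[196, 194, 185], [214, 214, 204], [130, 128, 123], [218, 218, 209], [134, 133, 126]]
scene [[169, 206], [191, 207], [215, 209], [239, 210], [262, 212]] [[204, 204, 201], [206, 206, 202], [143, 142, 139], [214, 214, 209], [143, 142, 139]]
w [[417, 313], [423, 266], [430, 209], [437, 147], [444, 84]] [[23, 24, 27], [45, 49, 50], [124, 129, 128], [222, 226, 226], [125, 129, 129]]
```

Emit:
arm_command(targets=[[-0.2, 0, 0.001, -0.03, 3], [-0.2, 0, 0.001, -0.07, 3], [-0.2, 0, 0.001, -0.11, 3], [-0.2, 0, 0.001, -0.14, 3], [-0.2, 0, 0.001, -0.16, 3]])

```text
clock: 55.37
eef_pos: [0.4728, -0.1826, 0.0967]
tool_rot: [3.137, -0.145, -0.006]
wrist_force: [-0.6, 0.5, 0.1]
width: 0.403
```

Emit:
arm_command(targets=[[-0.2, 0, 0, -0.008, 0], [-0.2, 0, 0, -0.016, 0], [-0.2, 0, 0, -0.018, 0], [-0.2, 0, 0, -0.018, 0], [-0.2, 0, 0, -0.018, 0]])

```text
clock: 55.78
eef_pos: [0.4749, -0.1826, 0.0829]
tool_rot: [3.138, -0.143, 0.001]
wrist_force: [-0.7, 0.2, -0.4]
width: 0.403
```

Emit:
arm_command(targets=[[-1, 0, 0, 0, 0], [-1, 0, 0, 0, 0], [-1, 0, 0, 0, 0], [-1, 0, 0, 0, 0], [-1, 0, 0, 0, 0]])

```text
clock: 56.2
eef_pos: [0.4746, -0.1824, 0.0822]
tool_rot: [3.138, -0.143, 0.0]
wrist_force: [0.9, 1.4, 5.4]
width: 0.146
```

Emit:
arm_command(targets=[[-1, 0, 0, 0, 6], [-1, 0, 0, 0, 12], [-1, 0, 0, 0, 18], [-1, 0, 0, 0, 24], [-1, 0, 0, 0, 29]])

```text
clock: 56.62
eef_pos: [0.4738, -0.1825, 0.0822]
tool_rot: [3.072, 0.655, -0.001]
wrist_force: [-4.3, 0.6, 10.6]
width: 0.146
```

Emit:
arm_command(targets=[[-1, 0, 0, 0, 1], [-1, 0, 0, 0, 2], [-1, 0, 0, 0, 2], [-1, 0, 0, 0, 2], [-1, 0, 0, 0, 2]])

```text
clock: 57.03
eef_pos: [0.4737, -0.1826, 0.0822]
tool_rot: [3.063, 0.7, -0.001]
wrist_force: [-4.9, 0.5, 10.1]
width: 0.145
```

```bash
cat > kn.py <<'E'
from h import *
import sys
np.set_printoptions(precision=4,suppress=True)
s=r.observe();print(s['eef_pos'],2*np.degrees(np.arctan2(s['tool_rot'][1],s['tool_rot'][0])),s['wrist_force'],s['torque'],s['joints'])
for f in ('wrist','side','scene'):
    im,mm=snap(f,f+sys.argv[1]+'.png')
    g=(im.max(2)<60).astype(np.uint8); u,v=proj(mm,[(.4745,-.183,.095)])[0].round().astype(int)
    k=np.zeros_like(g);cv2.circle(k,(int(u),int(v)),45 if f=='wrist' else 22,1,-1); q=g*k
    n,l,st,ce=cv2.connectedComponentsWithStats(q)
    if n<2: continue
    i=1+np.argmax(st[1:,4]); rc=cv2.minAreaRect(np.argwhere(l==i)[:,::-1].astype(np.float32))
    B=onz(mm,cv2.boxPoints(rc),.095)[:,:2]; e=[B[1]-B[0],B[2]-B[1]]; d=max(e,key=np.linalg.norm); d=d*np.sign(d[1])
    print(f,st[i],B.mean(0),'wing from y, cw',np.degrees(np.arctan2(d[0],d[1])),np.linalg.norm(d))
E
python3 kn.py 31
```

```text
[ 0.4737 -0.1826  0.0822] 25.731410453402297 [-4.9384  0.5374 10.1342] [ 0.1929  1.3561 -0.0751] [-0.3961  0.4095  0.7865  2.1215 -0.417   0.768   1.1051]
wrist [ 260  211   43   91 2614] [ 0.4762 -0.1833] wing from y, cw -20.438382183483643 0.05686760844544828
side [281 263  11  23 115] [ 0.4833 -0.193 ] wing from y, cw 35.397007999441634 0.060166834879846656
scene [237 198   1   5   5] [ 0.4898 -0.1593] wing from y, cw 88.26995519449245 0.020131566288657993
```

Emit:
arm_command(targets=[[-1, 0, 0, 0, -7], [-1, 0, 0, 0, -14], [-1, 0, 0, 0, -21], [-1, 0, 0, 0, -28], [-1, 0, 0, 0, -35]])

```text
clock: 57.6
eef_pos: [0.4748, -0.1824, 0.0823]
tool_rot: [3.13, -0.262, 0.001]
wrist_force: [2.2, 0.1, -0.4]
width: 0.145
```

Emit:
arm_command(targets=[[-1, 0, 0, 0, -7], [-1, 0, 0, 0, -14], [-1, 0, 0, 0, -21], [-1, 0, 0, 0, -28], [-1, 0, 0, 0, -35]])

```text
clock: 58.02
eef_pos: [0.4757, -0.1829, 0.0823]
tool_rot: [2.906, -1.191, 0.003]
wrist_force: [7.9, -4.2, -8.6]
width: 0.148
```

Emit:
arm_command(targets=[[-1, 0, 0, 0, -6], [-1, 0, 0, 0, -12], [-1, 0, 0, 0, -16.5], [-1, 0, 0, 0, -16.5], [-1, 0, 0, 0, -16.5]])

```text
clock: 58.43
eef_pos: [0.476, -0.1833, 0.0823]
tool_rot: [2.709, -1.588, 0.004]
wrist_force: [9.2, -5.3, -7.6]
width: 0.143
```

```bash
python3 kn.py 32
```

```text
[ 0.476  -0.1833  0.0823] -60.762962576284224 [ 9.1523 -5.2577 -7.6315] [-1.2295 -2.1781 -0.0008] [-0.6337  0.6227  1.1757  2.1278 -0.7561  0.899  -0.0687]
wrist [ 261  211   41   91 2480] [ 0.4734 -0.1837] wing from y, cw 59.8267772996447 0.057243580735443805
side [274 256  11  33 156] [ 0.4739 -0.1788] wing from y, cw 37.92085614512289 0.08986942090921565
```

Emit:
arm_command(targets=[[-0.2, 0, 0, 0, 0], [-0.2, 0, 0, 0, 0], [-0.2, 0, 0, 0, 0], [-0.2, 0, 0, 0.005, 0], [-0.2, 0, 0, 0.02, 0]])

```text
clock: 59.0
eef_pos: [0.4733, -0.1821, 0.1013]
tool_rot: [2.709, -1.588, -0.005]
wrist_force: [-0.3, -0.8, 0.1]
width: 0.397
```

Emit:
arm_command(targets=[[-0.2, 0, 0, 0.04, 0], [-0.2, 0, 0, 0.08, 0], [-0.2, 0, 0, 0.12, 0], [-0.2, 0, 0, 0.16, 0], [-0.2, 0, 0, 0.18, 0]])

```text
clock: 59.42
eef_pos: [0.4747, -0.1845, 0.2857]
tool_rot: [-2.708, 1.591, -0.004]
wrist_force: [0.5, -0.1, 0.5]
width: 0.402
```

Emit:
arm_command(targets=[[-0.2, 0, 0, 0, 0], [-0.2, 0, 0, 0, 0], [-0.2, 0, 0, 0, 0], [-0.2, 0, 0, 0, 0], [-0.2, 0, 0, 0, 0]])

```text
clock: 59.83
eef_pos: [0.4737, -0.1825, 0.2811]
tool_rot: [2.708, -1.588, -0.003]
wrist_force: [0.5, -0.2, 0.1]
width: 0.401
```

```bash
python3 kn.py 33; python3 - <<'E'
from h import *
C=np.array([.5905,-.202]);y=np.array([.143,.9897]);x=np.array([.9897,-.143])
m=r.camera_model('side');ms=r.camera_model('scene')
for f,mm in(('side33.png',m),('scene33.png',ms)):
    im=np.load(f'pics/{f}.npy')
    for z in (.156,.172):
        p=proj(mm,[[*(C+.028*x+t*y),z] for t in (-.115,-.075,-.03,.03,.075,.115)]).round().astype(int);print(f,z,[im[v,u].tolist() for u,v in p])
    print('tabs',[im[v,u].tolist() for u,v in proj(mm,[[*(C-.026*x+t*y),.173] for t in (-.075,.025,.075)]).round().astype(int)])
E
```

```text
[ 0.4737 -0.1825  0.2811] -60.77217735393588 [ 0.4794 -0.2089  0.1159] [-0.0537  0.0902 -0.0117] [-0.9237  0.2124  1.3607  1.9233 -0.2223  1.1844 -0.543 ]
wrist [279 166   9  47 391] [ 0.4762 -0.1825] wing from y, cw 60.877536273129564 0.05736333441366988
side [274 265  13  24 153] [ 0.4684 -0.1921] wing from y, cw 58.92541074692 0.06611446065868043
side33.png 0.156 [[195, 195, 186], [213, 212, 203], [215, 215, 204], [132, 131, 125], [133, 132, 127], [130, 131, 125]]
side33.png 0.172 [[218, 185, 151], [162, 151, 141], [167, 167, 161], [124, 124, 121], [127, 115, 100], [125, 124, 123]]
tabs [[198, 130, 72], [126, 86, 53], [199, 129, 74]]
scene33.png 0.156 [[204, 204, 201], [208, 207, 203], [210, 210, 206], [146, 145, 142], [145, 145, 141], [142, 141, 138]]
scene33.png 0.172 [[193, 194, 193], [195, 196, 195], [196, 197, 196], [143, 116, 93], [176, 153, 139], [195, 196, 195]]
tabs [[198, 152, 109], [134, 104, 81], [195, 148, 104]]
```

```bash
python3 -c "
from plant import r
print(r.job_done()); print(r.observe()['clock'])"
```

```text
the job is handed in; nothing more can be done
None
the job is handed in; nothing more can be done
```

The job is handed in at about 60 s of the 210 s allowed; no verdict is reported. The checks I made all agreed, though the plain moulds, cup and tin were not measured at the end.

- **Moulds:** Three tabbed moulds were present; the place at y = −112.5 mm was empty. I tipped each one out under the rail and stood it upright on the bench. I then re-gripped it centred and slid it into the case slots at y = +25, −75 and +75 mm. All three bottomed at the same height, with the tool point at 138–139 mm, about 8 mm above the same grip on the bench. After the last mould, a picture showed all three upright with their tabs towards the knob.
- **Slips:** After being stood upright, the tabs sat 6, 15 and 31 mm from where I expected. I corrected each with a fresh grasp before placing it.
- **Bar:** I first moved it 27 mm clear of the green block, then re-gripped it at its centre and laid it in both notches. It went below the ear tops without touching and then made contact at the seat height, with the tool point at 138.5 mm. The bar's grey showed along the notch line in both fixed cameras at the end.
- **Knob:** I turned it back to about −0.59 rad, then forward to about 0.92 rad. After release, the wrist camera put the wing at 60.9° from world y, also 0.92 rad; the side camera's rougher reading was 58.9°.
- **Disagreement:** My estimates of the case's angle ranged from 7.4° to 8.9°. I used about 8° for the moulds and 8.2° for the bar, and everything fitted without force.
- **Not measured at the end:** The plain moulds in view looked undisturbed after the last mould went in. I did not take final positions for them, nor for the cup and tin.

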